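# Build up the gauge connection on the vacuum port

## Robot

A 6-joint arm with a two-finger parallel gripper is mounted at the origin on a cart in front of the work surface, level with it; the furniture and walls round the work are solid. World frame = base frame: x ahead of the robot, y to its left, z up, the work surface at z = 0. Lengths are in m, angles in rad, forces in N, time in s.
With the tool pointing down it reaches from about 0.25 to 0.775 m from the base axis. Payload 4 kg.
Tool frame: the origin (TCP) lies on the centre line of the jaws, within the pads' length; the fingertips stand 17 mm ahead of it and the grasp point (between the pads) lies 2 mm behind it; z points along the fingers, y is the line along which they close (so a half turn about z gives the same grasp; the last joint's range is limited). The gripper opens to 94 mm and grips with 3 to 60 N. Pads are 16 mm wide; open, the fingers measure 119 mm over their backs; the gripper's body (75 mm by 177 mm) begins 78 mm behind the grasp point.
Start: joints at [-1.305, 0.087, 1.371, -0, 1.684, -0.103], TCP at [0.198, -0.513, 0.223] pointing down, gripper open.
Joint ranges: [-3.1, 3.1], [-0.76, 2.03], [0.27, 2.55], [-1.08, 4.22], [0.17, 2.65], [-2.57, 2.57]. Speed limits (rad/s): [2.79, 2.79, 3.14, 3.14, 3.14, 3.14].

## Interface

Orientations are given as [roll, pitch, yaw] about the fixed x, y, z axes, in that order (R = Rz(yaw) Ry(pitch) Rx(roll)).
In Python, from bench import robot gives the robot as it stands.
- The arm moves only by the tool servo_tool, never from a script. Its argument "plan" is a list of rows, each a list of 7 numbers: the shift along the tool's x, y, z normalised to -1 to 1, where 1 is 0.1 m, then the turn, a rotation vector about the tool's x, y, z normalised to -1 to 1, where 1 is pi/2 rad, then the finger opening in mm, from 0 to 94. In form: [[x, y, z, ax, ay, az, gripper], ...]. A call has 1 to 12 rows; each row is the pose to reach, as a shift and turn from the pose commanded when the call began, along the tool's axes at that moment; what a row does not reach only later rows make up. A row lasts 1/12 s, in which the tool goes at most 41.7 mm and 7.16 degrees, less where a joint would pass 70% of its speed; a pose out of reach is approached as far as the arm can. A call with a number of a shift or a turn outside -1 to 1 is refused whole. A call with a gripper value outside its range is refused whole. The fingers move at their own pace and stop on an object; the grip force is fixed at half the most. Time passes only in rows, so rows that repeat a pose let the fingers close. It gives the time, the measured TCP pose, the force, the opening and the grip force at its end, in the units of the state.
- robot.get_obs(): the state, without advancing time (a new reading comes with each control period).
- robot.snapshot(name): name is "scene" or "top" or "wrist"; returns the picture (384x512x3 uint8, red, green, blue); there is no depth.
- robot.camera_params(name): a dict with "camera_matrix" (3x3 intrinsics, pixels), "rvec" (rotation vector, rad) and "tvec" (3), from world to camera coordinates, as OpenCV has them; the wrist camera has in their place "tool_from_camera" (4x4, takes a point from camera to tool coordinates, whose origin is the TCP and whose axes are the flange's). Camera axes: x right, y down, z forward; pixel columns grow to the right and rows downward; lengths in m; the calibration is good to about 2 mm. A picture is of the moment at which its call begins: read the wrist's pose just before it. camera_params takes no time and is no camera call.
- robot.close_job(): hands the job in; it is judged then, once.
Trained networks look in the newest picture that a camera, given by its name, has taken for a name from the list of things; names that differ only in an ending like _2 or _b are one class to them, and where a whole thing is asked for, a point or a joint stands for the part that bears it (a point fixed in the world has none). Each returns a list of dicts, best first, with "conf" (0 to 1); they miss things now and then, are a little off and sometimes report something else, mostly with a low value. They report only what shows in the picture. A call takes as long as a camera call.
- robot.find_in(thing, camera): "extent" ([centre column, centre row, width, height] in pixels, round what is visible of it).
The state is a dict: "time": time; "joint_positions": joint angles; "qvel": joint speeds; "joint_torque": joint torques, N m; "tool_pos": TCP position; "ee_rot": TCP orientation; "wrist_force": force on the tool from outside, world axes, zero at the start; "wrist_torque": the same for the moment, N m; "width": finger opening in m; "finger_force": force on a finger pad.
Only numpy, scipy, OpenCV 4.12 (cv2) and the standard library are available. Lean on these libraries where they do the work, as an engineer would, in place of code of your own. Each camera call takes 0.05 s, during which the arm holds its last target. There are 200 camera calls.

## Task

Fit the gauge head to the vacuum port so that it is ready for its clamps. Working upward from the port and fitting the parts one at a time, seat the large centring ring in the mouth of the port, then the conical reducer wide end down, then the small centring ring that fits its top, and last the gauge, each fully down over the ring beneath it and standing straight. Never tip the gauge over, and leave the smallest spare ring and the loupe where they lie.

Things in the scene. Friction and masses are not known exactly. Their poses are not given: they have to be found in the camera images.
- port_mouth (a point): Vacuum port, fixed to the worktop: bare metal base flange 92 mm across and 10 mm high, stub pipe, and on top a flange 55 mm across. A closed branch pipe sticks out of one side to 53 mm from the axis, below 42 mm height. Point: centre of the mouth, level with the flat top face, 50 mm above the worktop; z up. The mouth is a round recess, 44 mm in diameter, 5 mm deep.
- ring_large_c (a point): Largest of three flat-lying centring rings: metal sleeve 41 mm in diameter, 13 mm long, ends bevelled to 37 mm, black O-ring round its middle (53 mm across, 6 mm thick, so 3.5 mm of sleeve each side). Point: its centre, 6.5 mm up; z along the sleeve. Grip the O-ring, fingertips at most 2 mm below the point. Seated (sleeve in recess, O-ring on the face) it is 3 mm above port_mouth.
- reducer_c (a point): Conical reducer, bare metal, 42 mm tall, on its wide flange (55 mm), narrow flange on top (40 mm, rim 5.5 mm high: grip it there from above), 27 mm neck. Point: its centre, 21 mm up; z to the narrow end. Recess below 44 mm wide, for the large ring's sleeve; on top 29 mm wide, for the small ring's; both 5 mm deep. Its recesses leave 1.5 mm all round. Seated 27 mm above port_mouth. Up to 160 g.
- ring_small_c (a point): Middle-sized of the three centring rings: like the large one, but sleeve 26 mm in diameter (22 mm at the bevelled ends) and O-ring 38 mm across and 6 mm thick; 13 mm tall. Point: its centre, 6.5 mm above its underside. Grip as the large ring. Seated on the reducer it is 51 mm above port_mouth.
- gauge_c (a point): Vacuum gauge head, 88 mm tall, standing on its 40 mm foot flange: 24 mm neck, round metal body 44 mm in diameter from 19 to 78 mm height (top part grey plastic; grip the body from above), small black connector on top. Point: on its axis, 44 mm above its underside; z up. Recess under the foot 29 mm wide, 5 mm deep, for the small ring's sleeve. Seated 98 mm above port_mouth. Up to 240 g.
- ring_spare_c (a point): Smallest of the three centring rings, a spare that fits nothing here: O-ring 29 mm across, sleeve 17 mm, 13 mm tall, loose. Point: its centre, 6.5 mm up. Not to be moved.
- loupe_c (a point): A black eye loupe, 37 mm across and 40 mm tall, loose, standing on the worktop. Point: its centre, 20 mm up. Not to be moved.
- side_frame (a point): Foot of the machine's grey upright side frame, at the right rear corner of the worktop; it never moves. Point: the front left edge of the column, at worktop height. The column runs from there 83 mm to the right and 130 mm to the rear, and is 320 mm high: keep the arm and the gripper clear of it when swinging past.

How it is judged:
By the outcome, as a careful person would: the job done as asked, in the order asked, and still so for the second after the job is handed in, with the robot touching nothing.
It also fails if it takes over 104 s, if anything falls off the work surface, if the arm or the gripper's body presses on something with over 40 N, if the wrist force passes 120 N, or if a joint passes its speed limit or range.

## Working session

There is one attempt and no reset: what is moved stays moved. The work goes in short steps, Python scripts to look and compute and a tool call to move; the robot and the scene stay as the last step left them, time stands still between calls to the robot, and variables do not carry over. Pictures are saved under pics/ and viewed, at most 14 in all, crops included, and the job is handed in when it is done.

Besides the shell and the picture viewer there is one more tool, called after "Emit:" as name(argument=value, ...), one argument or row to a line, values as JSON. servo_tool: Moves the arm, as the interface text tells. Scaled input: -1 to 1 covers 0.1 m each way for a shift and pi/2 rad each way for a turn. Its arguments: {"type":"object","properties":{"plan":{"type":"array","items":{"type":"array","items":{"type":"number"}}}},"required":["plan"]}

```bash
mkdir -p pics
cat > h.py <<'E'
import numpy as np, cv2
from scipy.spatial.transform import Rotation as R
from bench import robot
def snap(cam,fn=None):
    im=robot.snapshot(cam)
    if fn: cv2.imwrite('pics/'+fn,cv2.cvtColor(im,cv2.COLOR_RGB2BGR))
    return im
def campose(cam):
    p=robot.camera_params(cam);K=np.array(p['camera_matrix'])
    if 'rvec' in p:
        Rm=cv2.Rodrigues(np.array(p['rvec'],float))[0];t=np.array(p['tvec'],float).ravel()
        return K,Rm.T,-Rm.T@t
    o=robot.get_obs();T=np.eye(4);T[:3,:3]=R.from_euler('xyz',o['ee_rot']).as_matrix();T[:3,3]=o['tool_pos']
    M=T@np.array(p['tool_from_camera']);return K,M[:3,:3],M[:3,3]
def ray(cam,u,v,z):
    K,Rw,c=campose(cam);d=Rw@np.linalg.inv(K)@np.array([u,v,1.]);return c+d*(z-c[2])/d[2]
def proj(cam,P):
    K,Rw,c=campose(cam);q=K@(Rw.T@(np.array(P)-c));return q[:2]/q[2]
E
python3 - <<'E'
from h import *
np.set_printoptions(precision=4,suppress=True)
o=robot.get_obs();print(o)
for c in ['scene','top','wrist']:
    snap(c,c+'0.png')
    K,Rw,p=campose(c);print(c,K[0,0],p,Rw[:,2])
zs=dict(port_mouth=.05,ring_large_c=.0065,reducer_c=.021,ring_small_c=.0065,gauge_c=.044,ring_spare_c=.0065,loupe_c=.02,side_frame=0)
for n,z in zs.items():
    for c in ['scene','top']:
        r=robot.find_in(n,c)
        for d in r[:3]: print(n,c,round(d['conf'],2),np.round(d['extent'],1),ray(c,d['extent'][0],d['extent'][1],z)[:2])
E
```

```text
{'time': 0.0, 'joint_positions': array([-1.3051,  0.088 ,  1.3723,  0.    ,  1.6836, -0.1031]), 'qvel': array([-0.0007, -0.0003,  0.0001, -0.0017,  0.0003, -0.0014]), 'joint_torque': array([  0.0023, -34.0179, -30.2428,   0.072 ,   0.033 ,  -0.0002]), 'tool_pos': array([ 0.1981, -0.5125,  0.2213]), 'ee_rot': array([-3.1394, -0.0002,  0.3688]), 'wrist_force': array([ 0.3155, -0.6004,  0.0083]), 'wrist_torque': array([-0.0161, -0.0278, -0.0368]), 'finger_force': 0.0, 'width': 0.09379788929691468}
scene 480.3610521281561 [-0.0754  0.9999  0.5191] [ 0.5158 -0.7717 -0.3721]
top 372.88882771344953 [0.3816 0.0955 1.0417] [ 0.1632 -0.0121 -0.9865]
wrist 314.10613221153113 [ 0.2708 -0.4843  0.3838] [-0.2517 -0.0951 -0.9631]
port_mouth scene 0.68 [200.8 240.7  46.4  38. ] [0.5217 0.3141]
port_mouth top 0.94 [192.5 183.2  35.8  30.1] [0.5566 0.2568]
ring_large_c scene 0.66 [318.4 212.2  16.9  14.8] [ 0.4246 -0.0433]
ring_large_c scene 0.51 [202.9 239.5  45.9  31.8] [0.5769 0.2432]
ring_large_c top 0.64 [142.6 183.7  22.5  21. ] [0.5589 0.4034]
ring_large_c top 0.56 [302.3 232.4  15.4  15.9] [ 0
[... 237 characters left out ...]
0.6  17.4  10.9] [0.4311 0.3573]
ring_small_c scene 0.66 [346.4 190.2  21.   18.6] [ 0.4278 -0.2293]
ring_small_c top 0.66 [156.6 228.8  16.2  11.7] [0.4341 0.3556]
gauge_c scene 0.7 [162.6 258.   25.1  47.8] [0.545  0.4048]
gauge_c top 0.69 [143.3 184.5  23.   20.6] [0.5503 0.3902]
ring_spare_c scene 0.48 [269.6 245.2  15.9  24.3] [0.4336 0.1815]
ring_spare_c top 0.46 [330.9 198.3  12.3  10.2] [ 0.5323 -0.1264]
loupe_c scene 0.54 [270.4 244.1  13.5  26. ] [0.4214 0.1977]
loupe_c top 0.55 [211.9 233.8  16.3   9.5] [0.4238 0.2016]Traceback (most recent call last):
  File "<stdin>", line 10, in <module>
ValueError: it knows: gauge, loupe, port_mouth, reducer, ring_large, ring_small, ring_spare
```

Run:
```python
import cv2
a=cv2.imread('pics/top0.png');b=cv2.imread('pics/scene0.png')
cv2.imwrite('pics/topc.png',cv2.resize(a[120:300,100:420],None,fx=2.5,fy=2.5,interpolation=cv2.INTER_CUBIC))
cv2.imwrite('pics/scenec.png',cv2.resize(b[140:330,120:420],None,fx=2.6,fy=2.6,interpolation=cv2.INTER_CUBIC))
```

```text
(no output)
```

View pics/topc.png

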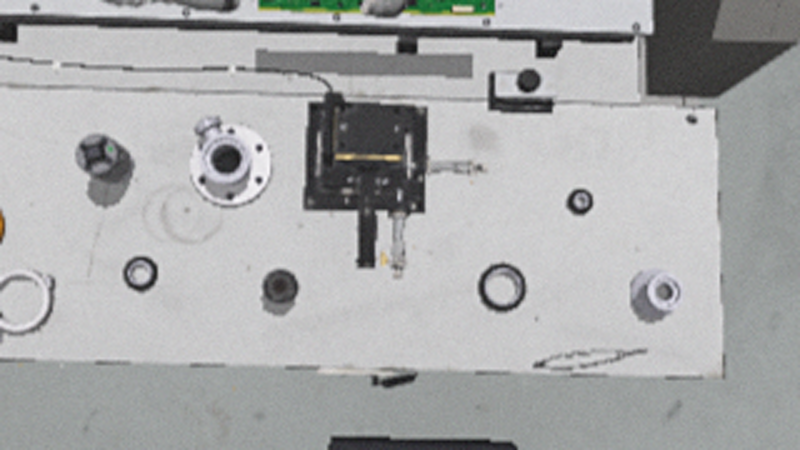

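View pics/scenec.png

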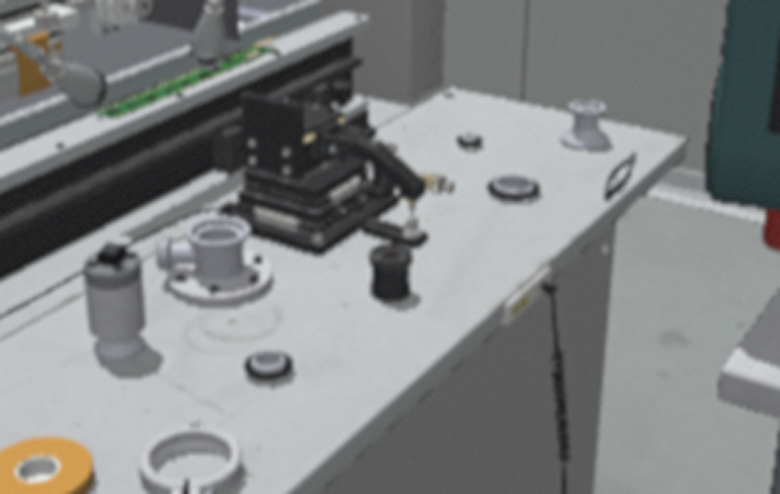

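The views show, in top-image pixels: gauge (139,183), port (191,183), small ring (156,229), loupe (212,235), large ring (301,235), reducer (364,237) and spare (332,200). A black stage stands between the port and the large ring. I'll triangulate the obstacles and refine the parts.

Run:
```python
from h import *
np.set_printoptions(precision=3,suppress=True)
def tri(t,s):
    t=np.array(t)/2.5+[100,120]; s=np.array(s)/2.6+[120,140]
    A=[];b=[]
    for c,u in(('top',t),('scene',s)):
        K,Rw,p=campose(c);d=Rw@np.linalg.inv(K)@np.array([*u,1]);d/=np.linalg.norm(d)
        M=np.eye(3)-np.outer(d,d);A.append(M);b.append(M@p)
    return np.linalg.lstsq(np.vstack(A),np.hstack(b),rcond=None)[0], np.linalg.norm(A[0]@np.linalg.lstsq(np.vstack(A),np.hstack(b),rcond=None)[0]-b[0])
print('gauge top',tri((98,152),(113,253)))
print('port',tri((228,158),(219,230)))
print('stage goldbar',tri((367,157),(310,136)))
print('stage top left rear',tri((330,103),(243,95)))
print('ledge end R',tri((650,30),(365,15)))
print('arm knob',tri((398,270),(430,238)))
for n,z in dict(ring_large=.0095,ring_small=.0095,reducer=.042,ring_spare=.009,loupe=.04,gauge=.08,port_mouth=.05).items():
    for d in robot.find_in(n,'top')[:3]: print(n,round(d['conf'],2),np.round(d['extent'],1),ray('top',*d['extent'][:2],z)[:2])
```

```text
gauge top (array([0.553, 0.39 , 0.082]), np.float64(0.0002697227416074591))
port (array([0.557, 0.261, 0.047]), np.float64(0.0002142855673461755))
stage goldbar (array([0.56 , 0.113, 0.084]), np.float64(0.004759404980841538))
stage top left rear (array([0.607, 0.151, 0.126]), np.float64(0.005377253539436173))
ledge end R (array([ 0.695, -0.182,  0.109]), np.float64(0.0008467714778097248))
arm knob (array([ 0.449,  0.075, -0.008]), np.float64(0.004802903971467328))
ring_large 0.64 [142.6 183.7  22.5  21. ] [0.558 0.402]
ring_large 0.56 [302.3 232.4  15.4  15.9] [ 0.435 -0.046]
ring_small 0.66 [156.6 228.8  16.2  11.7] [0.434 0.355]
reducer 0.58 [363.2 238.7  23.3  21.6] [ 0.42  -0.205]
reducer 0.43 [211.7 234.2  16.3  12.1] [0.422 0.2  ]
ring_spare 0.46 [330.9 198.3  12.3  10.2] [ 0.532 -0.126]
loupe 0.55 [211.9 233.8  16.3   9.5] [0.423 0.2  ]
gauge 0.69 [143.3 184.5  23.   20.6] [0.544 0.38 ]
port_mouth 0.94 [192.5 183.2  35.8  30.1] [0.557 0.257]
```

Emit:
servo_tool(
  plan=[
    [1, -1, 0, 0, 0, -0.765, 94],
    [1, -1, 0, 0, 0, -0.765, 94],
    [1, -1, 0, 0, 0, -0.765, 94],
    [1, -1, 0, 0, 0, -0.765, 94],
    [1, -1, 0, 0, 0, -0.765, 94],
    [1, -1, 0, 0, 0, -0.765, 94],
    [1, -1, 0, 0, 0, -0.765, 94],
    [1, -1, 0, 0, 0, -0.765, 94],
    [1, -1, 0, 0, 0, -0.765, 94],
    [1, -1, 0, 0, 0, -0.765, 94],
    [1, -1, 0, 0, 0, -0.765, 94],
  ],
)

```text
time: 2.12
tool_pos: [0.2555, -0.3837, 0.2226]
ee_rot: [3.141, 0.0, 1.572]
wrist_force: [1.3, -0.3, -0.1]
width: 0.094
finger_force: 0.0
```

Emit:
servo_tool(
  plan=[
    [0.84, 0.45, 0.2, 0, 0, 0, 94],
    [0.84, 0.45, 0.2, 0, 0, 0, 94],
    [0.84, 0.45, 0.2, 0, 0, 0, 94],
    [0.84, 0.45, 0.2, 0, 0, 0, 94],
  ],
)

```text
time: 2.45
tool_pos: [0.3013, -0.2971, 0.2018]
ee_rot: [-3.142, -0.002, 1.572]
wrist_force: [-0.4, -0.7, 0.1]
width: 0.0941
finger_force: 0.0
```

Emit:
servo_tool(
  plan=[
    [0.84, 0.45, 0.2, 0, 0, 0, 94],
    [0.84, 0.45, 0.2, 0, 0, 0, 94],
    [0.84, 0.45, 0.2, 0, 0, 0, 94],
    [0.84, 0.45, 0.2, 0, 0, 0, 94],
  ],
)

```text
time: 2.78
tool_pos: [0.3461, -0.2142, 0.182]
ee_rot: [-3.141, -0.001, 1.573]
wrist_force: [-0.3, -0.7, -0.5]
width: 0.0941
finger_force: 0.0
```

Emit:
servo_tool(
  plan=[
    [0.84, 0.45, 0.2, 0, 0, 0, 94],
    [0.84, 0.45, 0.2, 0, 0, 0, 94],
    [0.84, 0.45, 0.2, 0, 0, 0, 94],
    [0.84, 0.45, 0.2, 0, 0, 0, 94],
  ],
)

```text
time: 3.12
tool_pos: [0.3911, -0.1311, 0.1621]
ee_rot: [-3.141, -0.0, 1.572]
wrist_force: [-0.6, -0.7, 0.1]
width: 0.0941
finger_force: 0.0
```

Emit:
servo_tool(
  plan=[
    [0.84, 0.45, 0.2, 0, 0, 0, 94],
    [0.84, 0.45, 0.2, 0, 0, 0, 94],
    [0.84, 0.45, 0.2, 0, 0, 0, 94],
    [0.84, 0.45, 0.2, 0, 0, 0, 94],
    [0.84, 0.45, 0.2, 0, 0, 0, 94],
    [0.84, 0.45, 0.2, 0, 0, 0, 94],
  ],
)

```text
time: 3.62
tool_pos: [0.4357, -0.0499, 0.1431]
ee_rot: [3.141, 0.002, 1.568]
wrist_force: [0.8, 0.1, -0.0]
width: 0.0942
finger_force: 0.0
```

```bash
cat >> h.py <<'E'
def ell(cam,im,c,r,dark=True,z=None):
    "radial-profile fit: not used"
def look(n,z,fn=None):
    im=snap('wrist',fn);o=robot.get_obs()
    print('tcp',np.round(o['tool_pos'],4),'t',round(o['time'],2))
    for d in robot.find_in(n,'wrist')[:2]:
        print(n,round(d['conf'],2),np.round(d['extent'],1),np.round(ray('wrist',*d['extent'][:2],z),4))
    return im
E
python3 - <<'E'
from h import *
look('ring_large',.0095,'w1.png')
E
```

```text
tcp [ 0.4356 -0.0498  0.1432] t 3.67
ring_large 0.72 [250.6 178.4  51.8  54.9] [ 0.4287 -0.0398  0.0095]
```

View pics/w1.png

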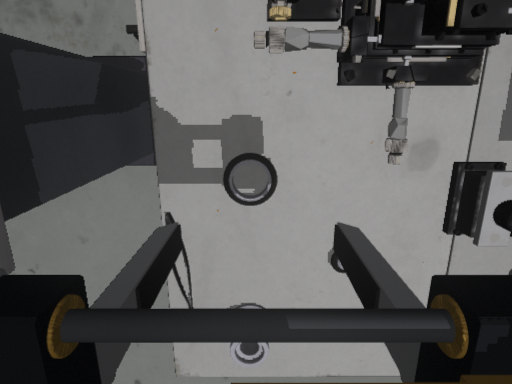

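The wrist view shows the large ring at (250,179), and the fingers at (180,225) and (335,225) lie clear of it. I'll fit the O-ring outline.

```bash
cat >> h.py <<'E'
def darkring(im,c,w,thr=60,pad=8):
    "ellipse of the outer contour of the black O-ring near pixel c"
    g=cv2.cvtColor(im,cv2.COLOR_RGB2GRAY)
    x0,y0=int(c[0]-w/2-pad),int(c[1]-w/2-pad);s=int(w+2*pad)
    m=(g[y0:y0+s,x0:x0+s]<thr).astype(np.uint8)
    cs,_=cv2.findContours(m,cv2.RETR_EXTERNAL,cv2.CHAIN_APPROX_NONE)
    k=max(cs,key=lambda q:cv2.contourArea(cv2.convexHull(q)));e=cv2.fitEllipse(cv2.convexHull(k))
    return (e[0][0]+x0,e[0][1]+y0),e[1]
E
python3 - <<'E'
from h import *
im=cv2.cvtColor(cv2.imread('pics/w1.png'),cv2.COLOR_BGR2RGB)
for t in(50,60,75):
    c,a=darkring(im,(250,179),54,t);print(c,a,ray('wrist',*c,.0065))
o=robot.get_obs();print(o['tool_pos'])
for s in(-.047,.047):print(proj('wrist',o['tool_pos']+np.array([s,0,-.017])))
E
```

```text
(249.62924575805664, 178.58684158325195) (51.775970458984375, 53.03131103515625) [ 0.42768272 -0.04067046  0.0065    ]
(249.55033493041992, 178.65792846679688) (52.21980667114258, 53.36569595336914) [ 0.42760496 -0.04074133  0.0065    ]
(249.63100814819336, 178.4957618713379) (52.66049575805664, 53.999969482421875) [ 0.42768539 -0.04057929  0.0065    ]
[ 0.4355728  -0.0496326   0.14311239]
[181.95885185 237.22353685]
[334.35358279 236.63501369]
```

Emit:
servo_tool(
  plan=[
    [0.09, -0.08, 0.4, 0, 0, 0, 94],
    [0.09, -0.08, 0.8, 0, 0, 0, 94],
    [0.09, -0.08, 0.9, 0, 0, 0, 94],
    [0.09, -0.08, 0.9, 0, 0, 0, 94],
    [0.09, -0.08, 0.9, 0, 0, 0, 94],
    [0.09, -0.08, 0.9, 0, 0, 0, 94],
  ],
)

```text
time: 4.22
tool_pos: [0.4295, -0.0397, 0.055]
ee_rot: [3.137, 0.001, 1.57]
wrist_force: [1.3, 0.2, 0.6]
width: 0.0941
finger_force: 0.0
```

Run:
```python
from h import *
im=look('ring_large',.0065,'w2.png')
d=robot.find_in('ring_large','wrist')[0]['extent']
c,a=darkring(im,d[:2],d[2]);print(c,a,ray('wrist',*c,.0065))
```

```text
tcp [ 0.4297 -0.0396  0.0552] t 4.27
ring_large 0.66 [256.5 221.8  75.7  73. ] [ 0.4288 -0.0417  0.0065]
(255.65342330932617, 220.62692260742188) (69.13787841796875, 73.91967010498047) [ 0.42786575 -0.04049387  0.0065    ]
```

View pics/w2.png

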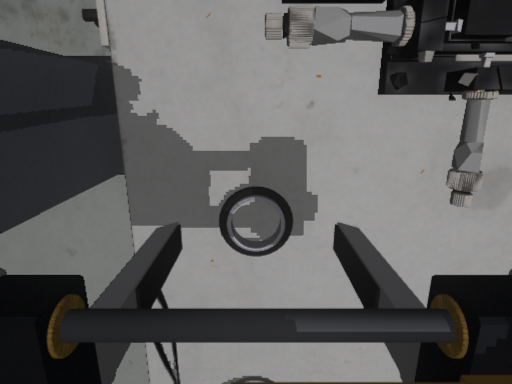

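The ring is centred between the fingers at (256,221). I'll descend.

Emit:
servo_tool(
  plan=[
    [-0.01, -0.018, 0.16, 0, 0, 0, 94],
    [-0.01, -0.018, 0.32, 0, 0, 0, 94],
    [-0.01, -0.018, 0.32, 0, 0, 0, 94],
    [-0.01, -0.018, 0.32, 0, 0, 0, 94],
    [-0.01, -0.018, 0.32, 0, 0, 0, 94],
    [-0.01, -0.018, 0.32, 0, 0, 0, 94],
  ],
)

```text
time: 4.87
tool_pos: [0.427, -0.04, 0.0219]
ee_rot: [3.139, 0.001, 1.571]
wrist_force: [-0.3, -0.1, -0.4]
width: 0.0944
finger_force: 0.0
```

Run:
```python
from h import *
for i in range(3):
    o=robot.get_obs();print(o['tool_pos'],o['joint_positions']);robot.snapshot('wrist')
```

```text
[ 0.42695118 -0.04000746  0.02188113] [-2.25754797e-01 -5.04701355e-02  1.92486586e+00 -7.12111378e-05
  1.26453891e+00 -2.25472231e-01]
[ 0.42687368 -0.0399715   0.02178585] [-2.25718081e-01 -5.04513045e-02  1.92506102e+00 -6.46097660e-05
  1.26443701e+00 -2.25466812e-01]
[ 0.426724   -0.03994069  0.02157851] [-2.25730953e-01 -5.02864408e-02  1.92536802e+00 -5.83532924e-05
  1.26429934e+00 -2.25455020e-01]
```

Emit:
servo_tool(
  plan=[
    [0, 0.01, -0.006, 0, 0, 0, 70],
    [0, 0.01, -0.006, 0, 0, 0, 56],
    [0, 0.01, -0.006, 0, 0, 0, 45],
    [0, 0.01, -0.006, 0, 0, 0, 45],
    [0, 0.01, -0.006, 0, 0, 0, 45],
    [0, 0.01, -0.006, 0, 0, 0, 45],
    [0, 0.01, -0.006, 0, 0, 0, 45],
    [0, 0.01, -0.006, 0, 0, 0, 45],
  ],
)

```text
time: 5.68
tool_pos: [0.4268, -0.0398, 0.021]
ee_rot: [-3.142, 0.0, 1.57]
wrist_force: [-0.8, -0.8, -0.1]
width: 0.0515
finger_force: 30.0
```

Emit:
servo_tool(
  plan=[
    [0, 0, -0.1, 0, 0, 0, 45],
    [0, 0, -0.4, 0, 0, 0, 45],
    [0.2, 0.2, -0.8, 0, 0, 0, 45],
    [0.2, 0.2, -0.9, 0, 0, 0, 45],
  ],
)

```text
time: 6.02
tool_pos: [0.45, -0.0189, 0.1159]
ee_rot: [3.134, -0.0, 1.571]
wrist_force: [0.5, 0.5, 0.8]
width: 0.0521
finger_force: 30.0
```

Emit:
servo_tool(
  plan=[
    [0.2, 0.1, -0.4, 0, 0, 0, 45],
    [0.6, 0.3, -0.6, 0, 0, 0, 45],
    [1, 0.5, -0.6, 0, 0, 0, 45],
    [1, 0.5, -0.6, 0, 0, 0, 45],
  ],
)

```text
time: 6.35
tool_pos: [0.4995, 0.0841, 0.1744]
ee_rot: [3.135, -0.003, 1.574]
wrist_force: [-0.1, 0.4, -0.5]
width: 0.0515
finger_force: 30.0
```

Emit:
servo_tool(
  plan=[
    [0.3, 0.2, 0, 0, 0, 0, 45],
    [0.7, 0.4, 0, 0, 0, 0, 45],
    [1, 0.6, 0, 0, 0, 0, 45],
    [1, 0.6, 0, 0, 0, 0, 45],
    [1, 0.6, 0, 0, 0, 0, 45],
    [1, 0.6, 0, 0, 0, 0, 45],
  ],
)

```text
time: 6.85
tool_pos: [0.5563, 0.1795, 0.1706]
ee_rot: [-3.14, 0.001, 1.571]
wrist_force: [-0.3, -0.6, -0.4]
width: 0.0515
finger_force: 30.0
```

Run:
```python
from h import *
look('port_mouth',.05,'w3.png')
print(robot.get_obs()['width'])
```

```text
tcp [0.5563 0.1791 0.1711] t 6.9
port_mouth 0.74 [263.6  97.9 103.   96.6] [0.5614 0.2629 0.05  ]
0.05169609333771111
```

View pics/w3.png

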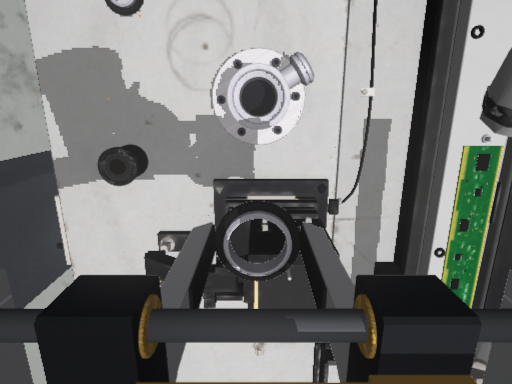

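Held ring sits at (258,240), the port mouth at about (258,97), and the loupe at (120,165). I'll fit projected circles for precise centres.

```bash
cat >> h.py <<'E'
def circfit(im,p0,circles,span=.006,n=61,cam='wrist'):
    "xy of a vertical axis: maximise image gradient across projected circles [(r,z),...]"
    g=cv2.GaussianBlur(cv2.cvtColor(im,cv2.COLOR_RGB2GRAY).astype(np.float32),(0,0),.8)
    K,Rw,c=campose(cam);th=np.linspace(0,2*np.pi,120,endpoint=False)
    def pr(P):
        q=(P-c)@Rw@K.T;return (q[...,:2]/q[...,2:]).astype(np.float32)
    s=np.linspace(-span,span,n);S=np.zeros((n,n))
    X,Y=np.meshgrid(s+p0[0],s+p0[1],indexing='ij')
    for r,z in circles:
        v=[]
        for rr in(r-.0007,r+.0007):
            P=np.stack([X[...,None]+rr*np.cos(th),Y[...,None]+rr*np.sin(th),np.full(X.shape+(120,),z)],-1)
            q=pr(P).reshape(n*n,120,2);v.append(cv2.remap(g,q[...,0],q[...,1],cv2.INTER_LINEAR).reshape(n,n,120))
        S+=np.clip(np.abs(v[1]-v[0]),0,30).mean(-1)
    i=np.unravel_index(S.argmax(),S.shape);return np.array([X[i],Y[i]]),S.max(),S.mean()
E
python3 - <<'E'
from h import *
im=cv2.cvtColor(cv2.imread('pics/w3.png'),cv2.COLOR_BGR2RGB)
p=(.559,.261)
for cs in([(.046,.01)],[(.0275,.05)],[(.022,.05)],[(.046,.01),(.0275,.05),(.022,.05)]):
    print(cs,circfit(im,p,cs))
o=robot.get_obs();t=o['tool_pos'];z=t[2]-.0155
print(t,z)
for cs in([(.0265,z)],[(.0185,z+.0065)],[(.0205,z+.0035)],[(.0185,z+.0065),(.0265,z)]):print('held',cs,circfit(im,t[:2],cs))
print(darkring(im,(258,240),80,70))
print(ray('wrist',*darkring(im,(258,240),80,60)[0],z))
E
```

```text
[(0.046, 0.01)] (array([0.5548, 0.2642]), np.float64(15.477551460266113), np.float64(9.003074671113021))
[(0.0275, 0.05)] (array([0.5568, 0.2636]), np.float64(20.486454010009766), np.float64(11.765302899254808))
[(0.022, 0.05)] (array([0.5578, 0.2644]), np.float64(23.951833724975586), np.float64(15.92045405833063))
[(0.046, 0.01), (0.0275, 0.05), (0.022, 0.05)] (array([0.5576, 0.2636]), np.float64(56.55058574676514), np.float64(36.68883162869846))
[0.55632625 0.17882507 0.17136911] 0.15586911193103087
held [(0.0265, np.float64(0.15586911193103087))] (array([0.55872625, 0.18082507]), np.float64(18.767671585083008), np.float64(12.871102765438794))
held [(0.0185, np.float64(0.16236911193103087))] (array([0.55452625, 0.17462507]), np.float64(27.187612533569336), np.float64(15.286027641521926))
held [(0.0205, np.float64(0.15936911193103087))] (array([0.55532625, 0.17582507]), np.float64(30.0), np.float64(14.714096615757233))
held [(0.0185, np.float64(0.16236911193103087)), (0.0265, np.float64(0.15586911193103087))] (array([0.55672625, 0.17822507]), np.float64(38.066250801086426), np.float64(28.15713040696072))
((258.43373107910156, 248.45970153808594), (98.79783630371094, 279.56195068359375))
[0.55707527 0.17300142 0.15586911]
```

Emit:
servo_tool(
  plan=[
    [0.2, 0, 0.2, 0, 0, 0, 45],
    [0.3, 0.01, 0.4, 0, 0, 0, 45],
    [0.3, 0.01, 0.4, 0, 0, 0, 45],
    [0.3, 0.01, 0.4, 0, 0, 0, 45],
    [0.3, 0.01, 0.4, 0, 0, 0, 45],
  ],
)

```text
time: 7.37
tool_pos: [0.5581, 0.209, 0.1324]
ee_rot: [3.14, 0.0, 1.569]
wrist_force: [0.2, -0.1, -0.3]
width: 0.0513
finger_force: 30.0
```

Run:
```python
from h import *
im=look('port_mouth',.05,'w4.png')
p=(.557,.264)
for cs in([(.046,.01)],[(.0275,.05)],[(.022,.05)],[(.0275,.05),(.022,.05)]):
    print(cs,circfit(im,p,cs))
o=robot.get_obs();t=o['tool_pos'];z=t[2]-.0155
for cs in([(.0265,z)],[(.0185,z+.0065)],[(.0205,z+.003)]):print('held',cs,circfit(im,t[:2]+[0,0],cs,.004))
cv2.imwrite('pics/w4c.png',cv2.resize(cv2.imread('pics/w4.png')[30:310,140:400],None,fx=2.1,fy=2.1,interpolation=cv2.INTER_CUBIC))
```

```text
tcp [0.5586 0.2091 0.133 ] t 7.42
port_mouth 0.9 [263.1 132.6 111.3 103.1] [0.563  0.2672 0.05  ]
[(0.046, 0.01)] (array([0.5564, 0.2664]), np.float64(14.645916938781738), np.float64(8.932742788791016))
[(0.0275, 0.05)] (array([0.5566, 0.2646]), np.float64(20.46151351928711), np.float64(10.770303620730829))
[(0.022, 0.05)] (array([0.5612, 0.2602]), np.float64(19.956829071044922), np.float64(12.93540888081248))
[(0.0275, 0.05), (0.022, 0.05)] (array([0.5578, 0.2648]), np.float64(33.945077896118164), np.float64(23.705712501543307))
held [(0.0265, np.float64(0.11754866702727466))] (array([0.55471588, 0.21226058]), np.float64(16.0493106842041), np.float64(12.433881007160945))
held [(0.0185, np.float64(0.12404866702727467))] (array([0.55671588, 0.20599392]), np.float64(26.89679527282715), np.float64(17.322956023181646))
held [(0.0205, np.float64(0.12054866702727467))] (array([0.55791588, 0.20626058]), np.float64(29.9896297454834), np.float64(15.191449817999882))
```

View pics/w4c.png

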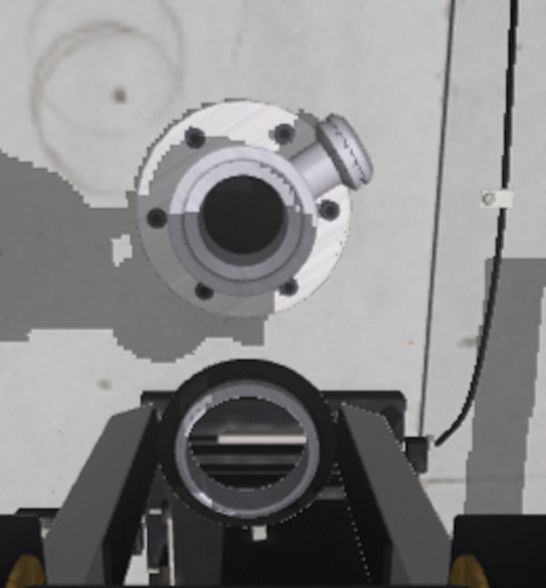

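Run:
```python
from h import *
t=robot.get_obs()['tool_pos'];print(t)
print('held O',ray('wrist',258.1,239.5,t[2]-.0155)-t)
print('held sl',ray('wrist',258.1,30+449/2.1,t[2]-.0155+.003)-t)
print('port',ray('wrist',255.5,134.8,.05),'base',ray('wrist',255.7,129,.01))
```

```text
[0.55871588 0.20932725 0.13304867]
held O [-1.70276674e-06 -1.01965430e-03 -1.55000000e-02]
held sl [-1.98236587e-05 -2.50170508e-03 -1.25000000e-02]
port [0.55715788 0.26556075 0.05      ] base [0.55723083 0.26702809 0.01      ]
```

Emit:
servo_tool(
  plan=[
    [0.3, 0, 0.1, 0, 0, 0, 45],
    [0.57, -0.017, 0.3, 0, 0, 0, 45],
    [0.57, -0.017, 0.48, 0, 0, 0, 45],
    [0.57, -0.017, 0.48, 0, 0, 0, 45],
    [0.57, -0.017, 0.48, 0, 0, 0, 45],
    [0.57, -0.017, 0.48, 0, 0, 0, 45],
    [0.57, -0.017, 0.48, 0, 0, 0, 45],
  ],
)

```text
time: 8.05
tool_pos: [0.5576, 0.2667, 0.0853]
ee_rot: [3.138, -0.001, 1.569]
wrist_force: [0.4, 0.6, 0.2]
width: 0.052
finger_force: 30.0
```

Run:
```python
from h import *
im=snap('wrist','w5.png');print(robot.get_obs()['tool_pos'])
snap('scene','s5.png');print(robot.get_obs()['tool_pos'])
a=cv2.imread('pics/w5.png')[110:330,150:370];b=cv2.imread('pics/s5.png')[190:290,150:250]
cv2.imwrite('pics/c5.png',np.hstack([cv2.resize(x,(400,400),interpolation=cv2.INTER_CUBIC) for x in(a,b)]))
```

```text
[0.557523   0.26675522 0.08526678]
[0.55735962 0.26678787 0.08497985]
```

View pics/c5.png

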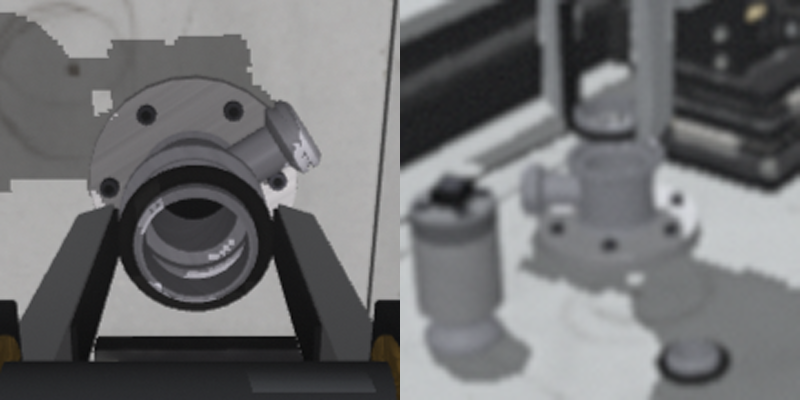

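```bash
python3 - <<'E'
from h import *
for y in(.2637,.2657,.2677):
    print(y,'flange top',proj('wrist',[.5572,y+.0275,.05]),'base top',proj('wrist',[.5572,y+.046,.01]))
t=robot.get_obs()['tool_pos']
for d in(-.002,-.001,0):print(d,'O top',proj('wrist',t+[0,d+.0265,-.0155]))
for x,y in((.557,.2637),(.557,.2657),(.557,.2677)):print('scene port left',proj('scene',[x+.0275*.83,y+.0275*.557,.05]))
E
python3 - <<'E'
import cv2
g=cv2.imread('pics/w5.png',0)
print(list(zip(range(140,215),g[140:215,257])))
E
```

```text
0.2637 flange top [257.63848827 191.10907972] base top [257.38989006 153.62002466]
0.2657 flange top [257.63233915 188.13925542] base top [257.38404939 150.98541625]
0.2677 flange top [257.62615763 185.15378849] base top [257.37818231 148.33889673]
-0.002 O top [258.03289105 199.67664129]
-0.001 O top [258.03007916 198.05581267]
0 O top [258.02725913 196.43029472]
scene port left [190.77459695 227.90304795]
scene port left [190.181135   228.23230674]
scene port left [189.5859542  228.56251917]
[(140, np.uint8(102)), (141, np.uint8(102)), (142, np.uint8(101)), (143, np.uint8(102)), (144, np.uint8(103)), (145, np.uint8(101)), (146, np.uint8(102)), (147, np.uint8(102)), (148, np.uint8(102)), (149, np.uint8(101)), (150, np.uint8(96)), (151, np.uint8(80)), (152, np.uint8(75)), (153, np.uint8(96)), (154, np.uint8(115)), (155, np.uint8(114)), (156, np.uint8(115)), (157, np.uint8(115)), (158, np.uint8(115)), (159, np.uint8(114)), (160, np.uint8(116)), (161, np.uint8(113)), (162, np.uint8(110)), (163, np.uint8(110)), (164, np.uint8(111)), (165, np.uint8(113)), (166, np.uint8(114)), (167, np.u
[... 317 characters left out ...]
), (182, np.uint8(91)), (183, np.uint8(91)), (184, np.uint8(91)), (185, np.uint8(84)), (186, np.uint8(62)), (187, np.uint8(62)), (188, np.uint8(61)), (189, np.uint8(68)), (190, np.uint8(90)), (191, np.uint8(102)), (192, np.uint8(102)), (193, np.uint8(101)), (194, np.uint8(100)), (195, np.uint8(100)), (196, np.uint8(94)), (197, np.uint8(82)), (198, np.uint8(98)), (199, np.uint8(97)), (200, np.uint8(83)), (201, np.uint8(22)), (202, np.uint8(24)), (203, np.uint8(24)), (204, np.uint8(26)), (205, np.uint8(24)), (206, np.uint8(25)), (207, np.uint8(25)), (208, np.uint8(25)), (209, np.uint8(23)), (210, np.uint8(35)), (211, np.uint8(61)), (212, np.uint8(65)), (213, np.uint8(83)), (214, np.uint8(95))]
```

Run:
```python
from h import *
im=cv2.cvtColor(cv2.imread('pics/w5.png'),cv2.COLOR_BGR2RGB)
t=robot.get_obs()['tool_pos']
g=im[...,0].astype(int)
print(g[272:292,257],'row',g[241,205:225],g[241,292:312])
for d in(-.003,-.002,-.001,0):print(d,'bot',proj('wrist',t+[0,d-.0265,-.0155])[1],'top',proj('wrist',t+[0,d+.0265,-.0155])[1])
for dz in(-.0155,-.0145,-.0135):
  print(dz,circfit(im,t[:2],[(.0265,t[2]+dz)],.004)[0]-t[:2],circfit(im,t[:2],[(.0205,t[2]+dz+.0025)],.004)[0]-t[:2],circfit(im,t[:2],[(.0185,t[2]+dz+.0065)],.004)[0]-t[:2])
```

```text
[ 71 100 119 124  67  31  32  32  52 118 170 169 170 167 167 168 167 165
 165 164] row [62 40 25 26 24 25 24 23 22 22 26 27 27 27 27 26 26 28 56 93] [26 25 26 25 28 25 27 25 24 22 22 22 22 24 24 24 31 51 67 71]
-0.003 bot 280.7595650499297 top 201.29280083312324
-0.002 bot 279.3646664965081 top 199.67664129055578
-0.001 bot 277.96602466877266 top 198.05581267322356
0 bot 276.56362447860573 top 196.4302947184657
-0.0155 [-0.00066667 -0.0028    ] [-0.00053333 -0.00333333] [ 0.00093333 -0.00346667]
-0.0145 [ 0.00013333 -0.002     ] [-0.00066667 -0.0028    ] [ 0.00106667 -0.00293333]
-0.0135 [ 0.0004     -0.00186667] [-0.00053333 -0.00226667] [-0.00186667 -0.00253333]
```

The ring's apparent offset is −2.8 mm in y (held edges at rows 200.7 and 280.7) and the port is at y≈0.2648. I'll shift +1 mm and lower slowly.

Emit:
servo_tool(
  plan=[
    [0.009, -0.003, 0.03, 0, 0, 0, 45],
    [0.009, -0.003, 0.06, 0, 0, 0, 45],
    [0.009, -0.003, 0.09, 0, 0, 0, 45],
    [0.009, -0.003, 0.11, 0, 0, 0, 45],
    [0.009, -0.003, 0.13, 0, 0, 0, 45],
    [0.009, -0.003, 0.145, 0, 0, 0, 45],
    [0.009, -0.003, 0.145, 0, 0, 0, 45],
  ],
)

```text
time: 8.73
tool_pos: [0.5557, 0.2679, 0.0679]
ee_rot: [-3.141, 0.001, 1.57]
wrist_force: [0.3, -0.7, -0.1]
width: 0.0518
finger_force: 30.0
```

Emit:
servo_tool(
  plan=[
    [0, 0.01, 0.01, 0, 0, 0, 45],
    [0, 0.01, 0.015, 0, 0, 0, 45],
    [0, 0.01, 0.015, 0, 0, 0, 45],
  ],
)

```text
time: 8.98
tool_pos: [0.557, 0.2682, 0.0675]
ee_rot: [3.141, -0.0, 1.571]
wrist_force: [-1.4, -0.3, 2.2]
width: 0.0519
finger_force: 30.0
```

Emit:
servo_tool(
  plan=[
    [0, 0, 0, 0, 0, 0, 60],
    [0, 0, 0, 0, 0, 0, 80],
    [0, 0, 0, 0, 0, 0, 80],
    [0, 0, 0, 0, 0, 0, 80],
    [0, 0, -0.2, 0, 0, 0, 94],
    [0, 0, -0.5, 0, 0, 0, 94],
    [0, 0, -0.7, 0, 0, 0, 94],
    [0, 0, -0.7, 0, 0, 0, 94],
    [0, 0, -0.7, 0, 0, 0, 94],
    [0, 0, -0.7, 0, 0, 0, 94],
  ],
)

```text
time: 9.82
tool_pos: [0.5563, 0.2678, 0.1357]
ee_rot: [-3.14, 0.001, 1.57]
wrist_force: [0.4, -0.4, -0.5]
width: 0.094
finger_force: 0.0
```

Run:
```python
from h import *
im=snap('wrist','w6.png');t=robot.get_obs()['tool_pos'];print(t)
p=(.557,.265)
print('O',circfit(im,p,[(.0265,.053)]),'end',circfit(im,p,[(.0185,.0595)]),'sl',circfit(im,p,[(.0205,.0555)]),'flange',circfit(im,p,[(.0275,.05)]),'base',circfit(im,p,[(.046,.01)]))
cv2.imwrite('pics/c6.png',cv2.resize(cv2.imread('pics/w6.png')[130:300,165:355],None,fx=3,fy=3,interpolation=cv2.INTER_CUBIC))
```

```text
[0.55592922 0.26769466 0.13490225]
O (array([0.556 , 0.2664]), np.float64(29.725711822509766), np.float64(14.49239292057635)) end (array([0.5544, 0.2652]), np.float64(25.363859176635742), np.float64(16.522011556730448)) sl (array([0.5558, 0.2658]), np.float64(30.0), np.float64(17.395899125498747)) flange (array([0.556 , 0.2646]), np.float64(29.707908630371094), np.float64(13.840909256149574)) base (array([0.5544, 0.2666]), np.float64(13.722809791564941), np.float64(9.032932397147334))
```

View pics/c6.png

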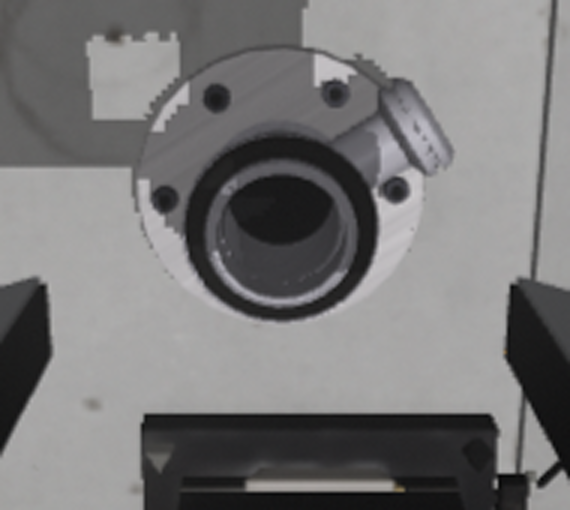

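The large ring is down and concentric in the mouth. Next is the reducer.

Emit:
servo_tool(
  plan=[
    [-0.1, -0.1, -0.35, 0, 0, 0, 94],
    [-0.3, -0.35, -0.7, 0, 0, 0, 94],
    [-0.6, -0.6, -0.7, 0, 0, 0, 94],
    [-0.6, -0.6, -0.7, 0, 0, 0, 94],
  ],
)

```text
time: 10.2
tool_pos: [0.4934, 0.2049, 0.2075]
ee_rot: [-3.14, 0.003, 1.569]
wrist_force: [0.1, -0.4, -0.1]
width: 0.094
finger_force: 0.0
```

Emit:
servo_tool(
  plan=[
    [-0.3, -0.25, 0, 0, 0, 0, 94],
    [-0.6, -0.5, 0, 0, 0, 0, 94],
    [-1, -0.76, 0, 0, 0, 0, 94],
    [-1, -0.76, 0, 0, 0, 0, 94],
  ],
)

```text
time: 10.53
tool_pos: [0.4173, 0.1049, 0.2047]
ee_rot: [-3.136, 0.003, 1.567]
wrist_force: [0.0, 0.2, -1.2]
width: 0.0939
finger_force: 0.0
```

Emit:
servo_tool(
  plan=[
    [-0.4, 0, 0, 0, 0, 0, 94],
    [-0.8, 0, 0, 0, 0, 0, 94],
    [-1, 0, 0, 0, 0, 0, 94],
  ],
)

```text
time: 10.78
tool_pos: [0.4204, 0.0058, 0.2055]
ee_rot: [-3.139, 0.001, 1.569]
wrist_force: [0.4, 0.9, 0.0]
width: 0.0939
finger_force: 0.0
```

Emit:
servo_tool(
  plan=[
    [-0.4, 0, 0, 0, 0, 0, 94],
    [-0.8, 0, 0, 0, 0, 0, 94],
    [-1, 0, 0, 0, 0, 0, 94],
  ],
)

```text
time: 11.03
tool_pos: [0.4206, -0.0948, 0.2053]
ee_rot: [-3.139, 0.001, 1.568]
wrist_force: [1.7, -0.2, -0.0]
width: 0.0941
finger_force: 0.0
```

Emit:
servo_tool(
  plan=[
    [-0.4, 0, 0.2, 0, 0, 0, 94],
    [-0.8, 0, 0.5, 0, 0, 0, 94],
    [-1, 0, 0.8, 0, 0, 0, 94],
    [-1, 0, 0.8, 0, 0, 0, 94],
    [-1, 0, 0.8, 0, 0, 0, 94],
    [-1, 0, 0.8, 0, 0, 0, 94],
  ],
)

```text
time: 11.53
tool_pos: [0.4209, -0.1911, 0.1265]
ee_rot: [-3.14, -0.002, 1.57]
wrist_force: [0.0, 1.1, 1.5]
width: 0.0942
finger_force: 0.0
```

Run:
```python
from h import *
im=look('reducer',.042,'w7.png');t=robot.get_obs()['tool_pos'];print(t)
d=robot.find_in('reducer','wrist')[0]['extent'];p=ray('wrist',*d[:2],.03)[:2]
for cs in([(.02,.042)],[(.0145,.042)],[(.0275,.0055)],[(.02,.042),(.0145,.042),(.0275,.0055)]):print(cs,circfit(im,p,cs,.01))
cv2.imwrite('pics/c7.png',cv2.imread('pics/w7.png')[60:330,100:420])
```

```text
tcp [ 0.4216 -0.1911  0.1277] t 11.58
reducer 0.58 [264.6 217.1  59.3  65. ] [ 0.4277 -0.2036  0.042 ]
[ 0.42193346 -0.19109907  0.12847215]
[(0.02, 0.042)] (array([ 0.42523215, -0.20891534]), np.float64(13.608659744262695), np.float64(8.07587650218852))
[(0.0145, 0.042)] (array([ 0.42856548, -0.21424868]), np.float64(24.60405158996582), np.float64(10.799811150815595))
[(0.0275, 0.0055)] (array([ 0.42756548, -0.21424868]), np.float64(11.191682815551758), np.float64(5.918488648750871))
[(0.02, 0.042), (0.0145, 0.042), (0.0275, 0.0055)] (array([ 0.42889881, -0.21391534]), np.float64(43.09670639038086), np.float64(24.794176301754984))
```

View pics/c7.png

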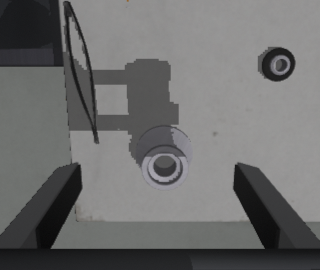

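Reducer top is at about (264,226) and the combined circle fit gives (0.429,−0.214).

Emit:
servo_tool(
  plan=[
    [-0.15, 0.05, 0.1, 0, 0, 0, 94],
    [-0.23, 0.07, 0.3, 0, 0, 0, 94],
    [-0.23, 0.07, 0.4, 0, 0, 0, 94],
    [-0.23, 0.07, 0.4, 0, 0, 0, 94],
    [-0.23, 0.07, 0.4, 0, 0, 0, 94],
    [-0.23, 0.07, 0.4, 0, 0, 0, 94],
  ],
)

```text
time: 12.18
tool_pos: [0.4283, -0.2144, 0.0883]
ee_rot: [3.14, 0.001, 1.571]
wrist_force: [-0.2, -0.3, 0.2]
width: 0.094
finger_force: 0.0
```

Run:
```python
from h import *
im=look('reducer',.042,'w8.png');t=robot.get_obs()['tool_pos'];print(t)
p=(.4285,-.214)
for cs in([(.02,.042)],[(.0145,.042)],[(.0275,.0055)],[(.02,.042),(.0145,.042),(.0275,.0055)]):print(cs,circfit(im,p,cs,.006))
```

```text
tcp [ 0.4284 -0.2146  0.0884] t 12.23
reducer 0.58 [256.1 205.4  66.1  79. ] [ 0.4272 -0.2039  0.042 ]
[ 0.42843557 -0.21475864  0.08841305]
[(0.02, 0.042)] (array([ 0.4261, -0.2134]), np.float64(19.55542755126953), np.float64(8.035272421615158))
[(0.0145, 0.042)] (array([ 0.4225, -0.2086]), np.float64(16.33460235595703), np.float64(10.189147594634386))
[(0.0275, 0.0055)] (array([ 0.4261, -0.2136]), np.float64(11.383665084838867), np.float64(7.010296369809932))
[(0.02, 0.042), (0.0145, 0.042), (0.0275, 0.0055)] (array([ 0.4261, -0.2136]), np.float64(44.90126132965088), np.float64(25.23471638605948))
```

Emit:
servo_tool(
  plan=[
    [0.01, -0.02, 0.12, 0, 0, 0, 94],
    [0.01, -0.02, 0.3, 0, 0, 0, 94],
    [0.01, -0.02, 0.36, 0, 0, 0, 94],
    [0.01, -0.02, 0.36, 0, 0, 0, 94],
    [0.01, -0.02, 0.36, 0, 0, 0, 70],
    [0.01, -0.02, 0.36, 0, 0, 0, 50],
  ],
)

```text
time: 12.78
tool_pos: [0.4264, -0.2143, 0.0522]
ee_rot: [3.14, 0.001, 1.571]
wrist_force: [-0.3, -0.7, -0.4]
width: 0.0842
finger_force: 0.0
```

Run:
```python
from h import *
im=look('reducer',.042,'w9.png');t=robot.get_obs()['tool_pos'];print(t,robot.get_obs()['width'])
p=(.4265,-.214)
for cs in([(.02,.042)],[(.0145,.042)],[(.0275,.0055)],[(.02,.042),(.0145,.042),(.0275,.0055)]):print(cs,circfit(im,p,cs,.006))
cv2.imwrite('pics/c9.png',cv2.resize(cv2.imread('pics/w9.png')[130:330,130:380],None,fx=2.5,fy=2.5))
```

```text
tcp [ 0.4265 -0.2143  0.0523] t 12.83
reducer 0.86 [258.9 222.9  80.4  90.9] [ 0.4269 -0.2025  0.042 ]
[ 0.42647719 -0.21436103  0.05225005] 0.07623869524656574
[(0.02, 0.042)] (array([ 0.4261, -0.213 ]), np.float64(23.244524002075195), np.float64(8.54989172392909))
[(0.0145, 0.042)] (array([ 0.4205, -0.2142]), np.float64(18.51813316345215), np.float64(11.282237216946386))
[(0.0275, 0.0055)] (array([ 0.4261, -0.2112]), np.float64(8.886857032775879), np.float64(5.837427722097436))
[(0.02, 0.042), (0.0145, 0.042), (0.0275, 0.0055)] (array([ 0.4263, -0.2134]), np.float64(47.57988166809082), np.float64(25.669556662972912))
```

View pics/c9.png

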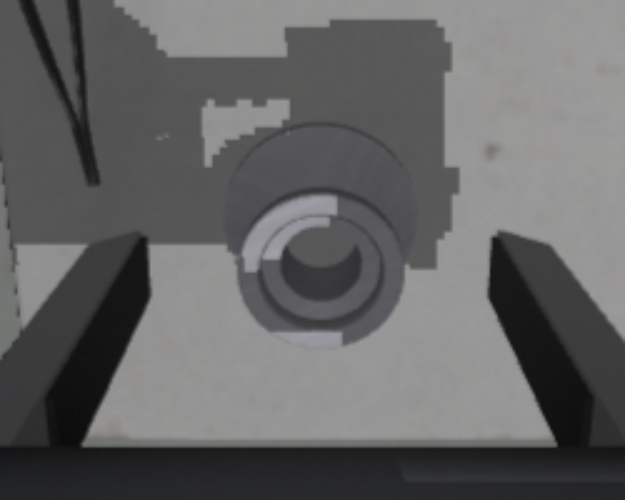

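The reducer rim sits centred between the fingers at crop (321,268). Closing.

Emit:
servo_tool(
  plan=[
    [0.01, 0, 0, 0, 0, 0, 50],
    [0.01, 0, 0, 0, 0, 0, 42],
    [0.01, 0, 0, 0, 0, 0, 34],
    [0.01, 0, 0, 0, 0, 0, 34],
    [0.01, 0, 0, 0, 0, 0, 34],
    [0.01, 0, 0, 0, 0, 0, 34],
    [0.01, 0, 0, 0, 0, 0, 34],
    [0.01, 0, -0.15, 0, 0, 0, 34],
    [0.01, 0, -0.3, 0, 0, 0, 34],
    [0.01, 0, -0.3, 0, 0, 0, 34],
    [0.01, 0, -0.3, 0, 0, 0, 34],
  ],
)

```text
time: 13.8
tool_pos: [0.4262, -0.2132, 0.0815]
ee_rot: [3.14, 0.001, 1.57]
wrist_force: [0.1, 0.6, -1.9]
width: 0.0385
finger_force: 30.0
```

Run:
```python
from h import *
im=look('reducer',.07,'w10.png');o=robot.get_obs();t=o['tool_pos'];print(t,o['width'],o['wrist_force'])
p=t[:2]+[0,-.001];z=t[2]-.0523
for cs in([(.02,z+.042)],[(.0275,z+.0055)],[(.02,z+.042),(.0145,z+.042),(.0275,z+.0055)]):print(cs,circfit(im,p,cs,.005)[0]-t[:2])
```

```text
tcp [ 0.4255 -0.2128  0.0805] t 13.85
reducer 0.72 [258.6 225.5  81.   91. ] [ 0.4254 -0.2022  0.07  ]
[ 0.42516012 -0.21250157  0.08002497] 0.03865020743457211 [-0.64574909 -0.03414187 -1.13693843]
[(0.02, np.float64(0.06972497445272582))] [-0.0005     -0.00033333]
[(0.0275, np.float64(0.03322497445272581))] [-0.00083333  0.00166667]
[(0.02, np.float64(0.06972497445272582)), (0.0145, np.float64(0.06972497445272582)), (0.0275, np.float64(0.03322497445272581))] [-0.0005     -0.00066667]
```

Emit:
servo_tool(
  plan=[
    [0.1, 0, -0.3, 0, 0, 0, 34],
    [0.2, 0, -0.65, 0, 0, 0, 34],
    [0.3, 0, -1, 0, 0, 0, 34],
    [0.3, 0, -1, 0, 0, 0, 34],
  ],
)

```text
time: 14.23
tool_pos: [0.4287, -0.1832, 0.1878]
ee_rot: [3.131, 0.005, 1.572]
wrist_force: [0.6, -1.1, -0.0]
width: 0.0385
finger_force: 30.0
```

Emit:
servo_tool(
  plan=[
    [0.25, 0, -0.15, 0, 0, 0, 34],
    [0.6, 0, -0.3, 0, 0, 0, 34],
    [1, 0, -0.3, 0, 0, 0, 34],
  ],
)

```text
time: 14.48
tool_pos: [0.4266, -0.0832, 0.2124]
ee_rot: [3.139, 0.001, 1.567]
wrist_force: [0.7, -0.1, -0.9]
width: 0.0386
finger_force: 30.0
```

Emit:
servo_tool(
  plan=[
    [0.35, 0, 0, 0, 0, 0, 34],
    [0.7, 0, 0, 0, 0, 0, 34],
    [1, 0, 0, 0, 0, 0, 34],
  ],
)

```text
time: 14.73
tool_pos: [0.4249, 0.0191, 0.2094]
ee_rot: [-3.139, -0.001, 1.571]
wrist_force: [1.0, 0.4, -1.4]
width: 0.0383
finger_force: 30.0
```

Emit:
servo_tool(
  plan=[
    [0.35, 0, 0, 0, 0, 0, 34],
    [0.7, 0, 0, 0, 0, 0, 34],
    [1, 0, 0, 0, 0, 0, 34],
  ],
)

```text
time: 14.98
tool_pos: [0.4249, 0.119, 0.2092]
ee_rot: [-3.139, 0.0, 1.571]
wrist_force: [0.4, -0.4, -1.0]
width: 0.0386
finger_force: 30.0
```

Emit:
servo_tool(
  plan=[
    [0.3, 0.15, 0, 0, 0, 0, 34],
    [0.6, 0.35, 0, 0, 0, 0, 34],
    [0.9, 0.6, 0, 0, 0, 0, 34],
    [0.9, 0.6, 0, 0, 0, 0, 34],
  ],
)

```text
time: 15.32
tool_pos: [0.4878, 0.2113, 0.2063]
ee_rot: [-3.137, -0.001, 1.575]
wrist_force: [0.3, -0.3, -2.2]
width: 0.0386
finger_force: 30.0
```

Emit:
servo_tool(
  plan=[
    [0.1, 0.3, 0.1, 0, 0, 0, 34],
    [0.2, 0.55, 0.3, 0, 0, 0, 34],
    [0.25, 0.7, 0.5, 0, 0, 0, 34],
    [0.25, 0.7, 0.5, 0, 0, 0, 34],
    [0.25, 0.7, 0.5, 0, 0, 0, 34],
    [0.25, 0.7, 0.5, 0, 0, 0, 34],
  ],
)

```text
time: 15.82
tool_pos: [0.5552, 0.2316, 0.1607]
ee_rot: [-3.14, 0.001, 1.57]
wrist_force: [0.5, 0.8, -0.6]
width: 0.0385
finger_force: 30.0
```

Run:
```python
from h import *
im=snap('wrist','w11.png');o=robot.get_obs();t=o['tool_pos'];print(t,o['width'],o['ee_rot'])
z=t[2]-.0523
print('rim',circfit(im,t[:2],[(.02,z+.042)],.005)[0]-t[:2],'base',circfit(im,t[:2],[(.0275,z+.0055)],.005)[0]-t[:2])
p=(.556,.266)
print('O',circfit(im,p,[(.0265,.053)]),'sl',circfit(im,p,[(.0205,.0555)]),'base',circfit(im,p,[(.046,.01)]))
cv2.imwrite('pics/c11.png',cv2.resize(cv2.imread('pics/w11.png')[80:310,150:370],None,fx=2.6,fy=2.6,interpolation=cv2.INTER_CUBIC))
```

```text
[0.55555585 0.23172319 0.1619247 ] 0.038608070156947914 [ 3.14086754e+00 -7.76831714e-05  1.57024591e+00]
rim [-0.0005     -0.00033333] base [-0.00033333  0.00216667]
O (array([0.5568, 0.2672]), np.float64(26.629358291625977), np.float64(13.591013473453332)) sl (array([0.5572, 0.2664]), np.float64(27.789470672607422), np.float64(16.339531832630676)) base (array([0.5562, 0.2638]), np.float64(12.430547714233398), np.float64(6.758571671529728))
```

View pics/c11.png

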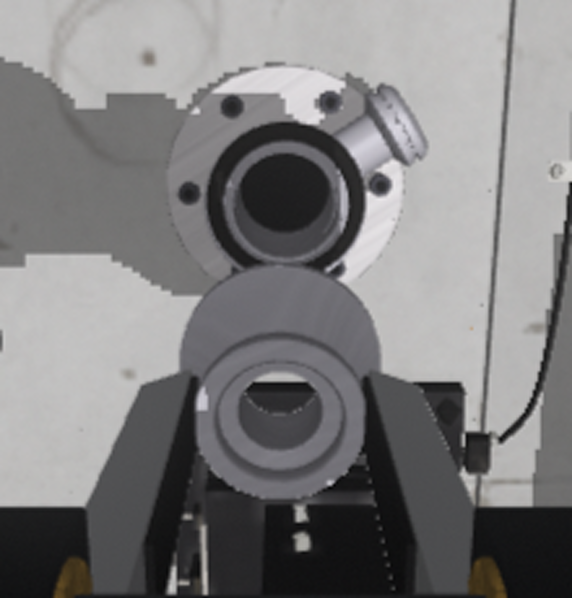

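The reducer hangs straight in the jaws and the ring sits at (285,195) in the crop. I'll align over it.

Emit:
servo_tool(
  plan=[
    [0.2, 0.01, 0.1, 0, 0, 0, 34],
    [0.35, 0.014, 0.3, 0, 0, 0, 34],
    [0.352, 0.014, 0.42, 0, 0, 0, 34],
    [0.352, 0.014, 0.42, 0, 0, 0, 34],
    [0.352, 0.014, 0.42, 0, 0, 0, 34],
    [0.352, 0.014, 0.42, 0, 0, 0, 34],
    [0.352, 0.014, 0.42, 0, 0, 0, 34],
  ],
)

```text
time: 16.45
tool_pos: [0.5581, 0.2668, 0.121]
ee_rot: [3.139, -0.001, 1.57]
wrist_force: [-0.1, 0.2, -1.1]
width: 0.0387
finger_force: 30.0
```

Run:
```python
from h import *
im=snap('wrist','w12.png');o=robot.get_obs();t=o['tool_pos'];print(t,o['wrist_force'])
z=t[2]-.0523
print('rim',circfit(im,t[:2],[(.02,z+.042)],.005)[0],'reducer foot',circfit(im,t[:2],[(.0275,z)],.005)[0])
print('portbase',circfit(im,(.556,.266),[(.046,.0)])[0])
im=snap('scene','s12.png')
b=cv2.imread('pics/s12.png')[180:290,150:260];a=cv2.imread('pics/w12.png')[120:340,150:370]
cv2.imwrite('pics/c12.png',np.hstack([cv2.resize(x,(400,400),interpolation=cv2.INTER_CUBIC) for x in(a,b)]))
```

```text
[0.5581405  0.26686793 0.12085027] [ 0.06790605  0.21152972 -1.32702248]
rim [0.5576405 0.2665346] reducer foot [0.5576405 0.2660346]
portbase [0.5556 0.2624]
```

View pics/c12.png

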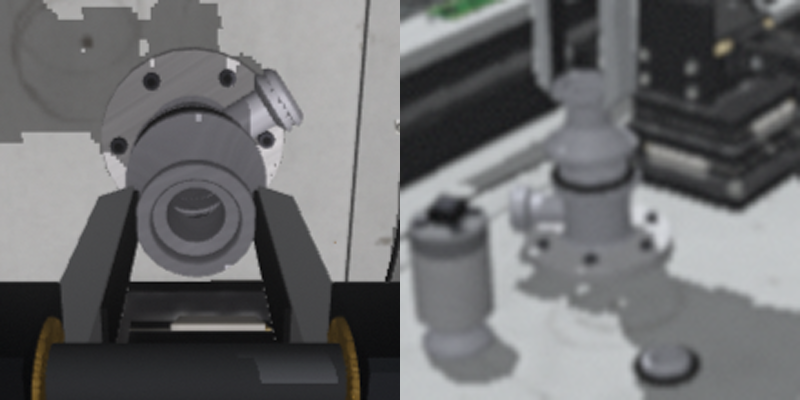

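Both views show the reducer foot lined up over the O-ring (scene crop 551–634 against 552–633). Lowering.

Emit:
servo_tool(
  plan=[
    [0, -0.006, 0.03, 0, 0, 0, 34],
    [0, -0.006, 0.055, 0, 0, 0, 34],
    [0, -0.006, 0.075, 0, 0, 0, 34],
    [0, -0.006, 0.095, 0, 0, 0, 34],
    [0, -0.006, 0.11, 0, 0, 0, 34],
    [0, -0.006, 0.12, 0, 0, 0, 34],
    [0, -0.006, 0.12, 0, 0, 0, 34],
  ],
)

```text
time: 17.13
tool_pos: [0.5567, 0.2673, 0.1072]
ee_rot: [3.142, 0.0, 1.571]
wrist_force: [-0.9, -0.0, 0.0]
width: 0.0385
finger_force: 30.0
```

Emit:
servo_tool(
  plan=[
    [0, 0, 0.008, 0, 0, 0, 34],
    [0, 0, 0.012, 0, 0, 0, 34],
    [0, 0, 0.012, 0, 0, 0, 34],
  ],
)

```text
time: 17.38
tool_pos: [0.5568, 0.2673, 0.1072]
ee_rot: [3.141, -0.0, 1.571]
wrist_force: [-2.3, -1.0, 4.6]
width: 0.0387
finger_force: 30.0
```

Emit:
servo_tool(
  plan=[
    [0, 0, 0, 0, 0, 0, 50],
    [0, 0, 0, 0, 0, 0, 65],
    [0, 0, 0, 0, 0, 0, 75],
    [0, 0, 0, 0, 0, 0, 75],
    [0, 0, -0.2, 0, 0, 0, 75],
    [0, 0, -0.5, 0, 0, 0, 94],
    [0, 0, -0.7, 0, 0, 0, 94],
    [0, 0, -0.7, 0, 0, 0, 94],
    [0, 0, -0.7, 0, 0, 0, 94],
    [0, 0, -0.7, 0, 0, 0, 94],
  ],
)

```text
time: 18.22
tool_pos: [0.5562, 0.2671, 0.1743]
ee_rot: [-3.14, 0.001, 1.57]
wrist_force: [-0.5, 0.1, -0.3]
width: 0.094
finger_force: 0.0
```

Run:
```python
from h import *
im=snap('wrist','w13.png');o=robot.get_obs();t=o['tool_pos'];print(t,o['time'])
p=(.5565,.2667)
print('rim',circfit(im,p,[(.02,.098)])[:2],'recess',circfit(im,p,[(.0145,.098)])[:2],'foot',circfit(im,p,[(.0275,.056)])[:2])
snap('scene','s13.png')
b=cv2.imread('pics/s13.png')[180:290,150:260];a=cv2.imread('pics/w13.png')[120:340,150:370]
cv2.imwrite('pics/c13.png',np.hstack([cv2.resize(x,(400,400),interpolation=cv2.INTER_CUBIC) for x in(a,b)]))
```

```text
[0.55586369 0.26692962 0.17354292] 18.2667
rim (array([0.5583, 0.2727]), np.float64(14.793623924255371)) recess (array([0.5615, 0.2683]), np.float64(20.243303298950195)) foot (array([0.5553, 0.2677]), np.float64(17.694082260131836))
```

View pics/c13.png

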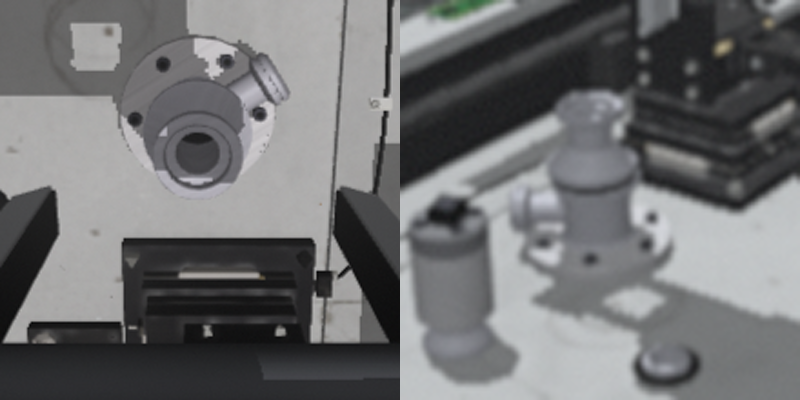

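The reducer is seated straight and the O-ring line is closed. Next is the small ring. Going by the pixel pair (257.8,205.3), I'll compute the top centre numerically while moving over.

Emit:
servo_tool(
  plan=[
    [0.1, -0.3, 0, 0, 0, 0, 94],
    [0.3, -0.6, 0, 0, 0, 0, 94],
    [0.5, -1, 0, 0, 0, 0, 94],
    [0.5, -1, 0, 0, 0, 0, 94],
  ],
)

```text
time: 18.65
tool_pos: [0.451, 0.3195, 0.174]
ee_rot: [-3.135, -0.0, 1.575]
wrist_force: [1.1, 0.4, 0.4]
width: 0.0943
finger_force: 0.0
```

Emit:
servo_tool(
  plan=[
    [0.2, -0.1, 0.3, 0, 0, 0, 94],
    [0.35, -0.22, 0.6, 0, 0, 0, 94],
    [0.35, -0.22, 0.8, 0, 0, 0, 94],
    [0.35, -0.22, 0.8, 0, 0, 0, 94],
    [0.35, -0.22, 0.8, 0, 0, 0, 94],
    [0.35, -0.22, 0.8, 0, 0, 0, 94],
  ],
)

```text
time: 19.15
tool_pos: [0.4357, 0.3522, 0.0966]
ee_rot: [3.141, -0.0, 1.57]
wrist_force: [0.4, 0.0, -0.2]
width: 0.0941
finger_force: 0.0
```

```bash
python3 - <<'E'
from h import *
im=look('ring_small',.0065,'w14.png');t=robot.get_obs()['tool_pos']
for d in robot.find_in('ring_small','wrist')[:2]:
    d=d['extent'];c,a=darkring(im,d[:2],max(d[2:]));p=ray('wrist',*c,.0065);print(c,a,p)
    print(circfit(im,p,[(.019,.0065)],.004)[:2])
E
python3 - <<'E'
import sys;sys.path.insert(0,'.')
from h import *
import h
# reducer top from w13 with the pose read then
im=cv2.cvtColor(cv2.imread('pics/w13.png'),cv2.COLOR_BGR2RGB)
M=np.array(robot.camera_params('wrist')['tool_from_camera']);K=np.array(robot.camera_params('wrist')['camera_matrix'])
T=np.eye(4);T[:3,:3]=R.from_euler('xyz',[np.pi,0,1.570]).as_matrix();T[:3,3]=[.5559,.2669,.1735];W=T@M
h.campose=lambda c:(K,W[:3,:3],W[:3,3])
p=ray('wrist',257.8,205.3,.098);print('man',p)
for cs in([(.02,.098)],[(.0145,.098)],[(.02,.098),(.0145,.098),(.0275,.056)]):print(circfit(im,p,cs,.003)[:2])
E
```

```text
tcp [0.4362 0.3524 0.0975] t 19.2
ring_small 0.98 [254.2 195.3  43.6  43.3] [0.4335 0.3579 0.0065]
(253.89916801452637, 195.27103805541992) (42.925777435302734, 45.22359848022461) [0.43320049 0.35793083 0.0065    ]
(array([0.43280049, 0.35726416]), np.float64(30.0))
man [0.55574919 0.26843362 0.098     ]
(array([0.55604919, 0.26703362]), np.float64(14.770512580871582))
(array([0.55614919, 0.26603362]), np.float64(15.704137802124023))
(array([0.55614919, 0.26693362]), np.float64(44.99974250793457))
```

Emit:
servo_tool(
  plan=[
    [0.05, -0.03, 0.2, 0, 0, 0, 94],
    [0.052, -0.031, 0.4, 0, 0, 0, 94],
    [0.052, -0.031, 0.47, 0, 0, 0, 94],
    [0.052, -0.031, 0.47, 0, 0, 0, 94],
    [0.052, -0.031, 0.47, 0, 0, 0, 94],
    [0.052, -0.031, 0.47, 0, 0, 0, 94],
  ],
)

```text
time: 19.8
tool_pos: [0.4327, 0.3579, 0.0505]
ee_rot: [3.139, -0.001, 1.57]
wrist_force: [0.4, 0.1, -0.0]
width: 0.0939
finger_force: 0.0
```

Run:
```python
from h import *
im=look('ring_small',.0065,'w15.png');t=robot.get_obs()['tool_pos']
d=robot.find_in('ring_small','wrist')[0]['extent'];c,a=darkring(im,d[:2],max(d[2:]));p=ray('wrist',*c,.0065);print(c,a,p)
print(circfit(im,p,[(.019,.0065)],.004)[:2])
print('gauge',[(round(g['conf'],2),np.round(g['extent']),ray('wrist',*g['extent'][:2],.06)) for g in robot.find_in('gauge','wrist')[:2]])
```

```text
tcp [0.4328 0.358  0.0506] t 19.85
ring_small 0.76 [258.6 221.   54.7  54.4] [0.4332 0.3583 0.0065]
ring_small 0.41 [244.5 380.8  31.7   4.5] [0.4216 0.2192 0.0065]
(257.5574188232422, 221.5650405883789) (50.63245391845703, 54.08390808105469) [0.43224426 0.3578961  0.0065    ]
(array([0.43171092, 0.35696277]), np.float64(30.0))
gauge [(0.81, array([458., 193., 109., 105.]), array([0.53281359, 0.39342174, 0.06      ]))]
```

Emit:
servo_tool(
  plan=[
    [-0.004, -0.006, 0.14, 0, 0, 0, 94],
    [-0.004, -0.006, 0.25, 0, 0, 0, 94],
    [-0.004, -0.006, 0.283, 0, 0, 0, 80],
    [-0.004, -0.006, 0.283, 0, 0, 0, 70],
    [-0.004, -0.006, 0.283, 0, 0, 0, 60],
    [-0.004, -0.006, 0.283, 0, 0, 0, 60],
  ],
)

```text
time: 20.5
tool_pos: [0.4314, 0.3574, 0.021]
ee_rot: [3.141, -0.0, 1.57]
wrist_force: [-0.5, 0.2, 1.2]
width: 0.0711
finger_force: 0.0
```

Emit:
servo_tool(
  plan=[
    [0, 0.006, -0.013, 0, 0, 0, 60],
    [0, 0.006, -0.013, 0, 0, 0, 50],
    [0, 0.006, -0.013, 0, 0, 0, 42],
    [0, 0.006, -0.013, 0, 0, 0, 32],
    [0, 0.006, -0.013, 0, 0, 0, 32],
    [0, 0.006, -0.013, 0, 0, 0, 32],
    [0, 0.006, -0.013, 0, 0, 0, 32],
    [0, 0.006, -0.013, 0, 0, 0, 32],
    [0, 0.006, -0.013, 0, 0, 0, 32],
  ],
)

```text
time: 21.25
tool_pos: [0.4318, 0.3572, 0.022]
ee_rot: [3.141, -0.0, 1.57]
wrist_force: [-0.4, -0.5, 1.5]
width: 0.0364
finger_force: 30.0
```

Emit:
servo_tool(
  plan=[
    [0, 0, -0.1, 0, 0, 0, 32],
    [0, 0, -0.4, 0, 0, 0, 32],
    [0, 0, -0.75, 0, 0, 0, 32],
    [0, 0, -1, 0, 0, 0, 32],
    [0, 0, -1, 0, 0, 0, 32],
  ],
)

```text
time: 21.67
tool_pos: [0.4349, 0.3594, 0.1297]
ee_rot: [3.131, -0.007, 1.571]
wrist_force: [1.3, 0.5, -0.2]
width: 0.0369
finger_force: 30.0
```

Emit:
servo_tool(
  plan=[
    [-0.2, 0.1, -0.3, 0, 0, 0, 32],
    [-0.4, 0.3, -0.5, 0, 0, 0, 32],
    [-0.6, 0.5, -0.5, 0, 0, 0, 32],
  ],
)

```text
time: 21.92
tool_pos: [0.4836, 0.2979, 0.1771]
ee_rot: [3.134, -0.004, 1.573]
wrist_force: [0.8, -0.1, 0.5]
width: 0.0367
finger_force: 30.0
```

Emit:
servo_tool(
  plan=[
    [-0.25, 0.25, 0, 0, 0, 0, 32],
    [-0.5, 0.5, 0, 0, 0, 0, 32],
    [-0.7, 0.74, 0, 0, 0, 0, 32],
    [-0.7, 0.74, 0, 0, 0, 0, 32],
    [-0.7, 0.74, 0, 0, 0, 0, 32],
    [-0.7, 0.74, 0, 0, 0, 0, 32],
    [-0.7, 0.74, 0, 0, 0, 0, 32],
  ],
)

```text
time: 22.5
tool_pos: [0.5546, 0.2279, 0.1715]
ee_rot: [-3.14, -0.0, 1.572]
wrist_force: [-0.4, 0.0, 0.8]
width: 0.0366
finger_force: 30.0
```

Run:
```python
from h import *
im=snap('wrist','w16.png');o=robot.get_obs();t=o['tool_pos'];print(t,o['width'])
z=t[2]-.0155
for cs in([(.019,z)],[(.013,z+.003)],[(.011,z+.0065)]):print('held',circfit(im,t[:2]+[0,-.001],cs,.004)[0]-t[:2])
g=im[...,0].astype(int);u=int(proj('wrist',t+[0,0,-.0155])[0]);print(u,'col',g[190:290,u])
for d in(-.003,-.001,.001):print(d,'O top/bot',proj('wrist',t+[0,d+.019,-.0155])[1],proj('wrist',t+[0,d-.019,-.0155])[1])
p=(.556,.267)
for cs in([(.02,.098)],[(.0145,.098)],[(.0275,.056)],[(.02,.098),(.0145,.098),(.0275,.056)]):print('red',circfit(im,p,cs,.004)[:2])
```

```text
[0.55464549 0.22808266 0.17172089] 0.036368019220818476
held [-0.0012  0.0006]
held [-1.20000000e-03 -6.66666667e-05]
held [ 0.00066667 -0.001     ]
258 col [174 189 190 190 190 192 192 192 191 192 191 191 189 189 190 190 189 178
 124  36  36  37  36  38  38  37  37  38  52  76  82 107 114 115 114 113
  99  48  48  49  49  52  53  58  65  75  77  77 105 167 190 171  85  27
  26  26  36  55  64  72  72  70  70  71  71  71  69  88 126 112  83  45
  24  24  23  25  30  22  20  20  20  20  20  21  19  18  19  18  20  20
  21  20  20  17  17  17  17  18  18  19]
-0.003 O top/bot 213.2577352524858 270.17638520398293
-0.001 O top/bot 210.09024382805072 267.3272762999337
0.001 O top/bot 206.90453794473808 264.4626324371011
red (array([0.55706667, 0.267     ]), np.float64(21.189083099365234))
red (array([0.55573333, 0.263     ]), np.float64(19.1546688079834))
red (array([0.5532    , 0.26406667]), np.float64(17.016023635864258))
red (array([0.55666667, 0.26673333]), np.float64(49.747602462768555))
```

Emit:
servo_tool(
  plan=[
    [0.2, 0.01, 0.1, 0, 0, 0, 32],
    [0.387, 0.018, 0.25, 0, 0, 0, 32],
    [0.387, 0.018, 0.4, 0, 0, 0, 32],
    [0.387, 0.018, 0.42, 0, 0, 0, 32],
    [0.387, 0.018, 0.42, 0, 0, 0, 32],
    [0.387, 0.018, 0.42, 0, 0, 0, 32],
    [0.387, 0.018, 0.42, 0, 0, 0, 32],
  ],
)

```text
time: 23.13
tool_pos: [0.5578, 0.2659, 0.1313]
ee_rot: [3.139, -0.001, 1.57]
wrist_force: [-0.2, 0.4, 0.8]
width: 0.0369
finger_force: 30.0
```

Run:
```python
from h import *
im=snap('wrist','w17.png');o=robot.get_obs();t=o['tool_pos'];print(t,o['width'])
z=t[2]-.0155
for cs in([(.019,z)],[(.013,z+.003)]):print('held',circfit(im,t[:2]+[0,0],cs,.004)[0])
for cs in([(.02,.098)],[(.0275,.056)],[(.02,.098),(.0275,.056)]):print('red',circfit(im,(.5565,.267),cs,.004)[:2])
g=im[...,0].astype(int);print('col',g[150:230,258])
for y in(.265,.267):print('rim top',proj('wrist',[.5565,y+.02,.098])[1],'foot top',proj('wrist',[.5565,y+.0275,.056])[1])
print('O top',proj('wrist',t+[0,.019,-.0155])[1])
for dx in(-.001,.001):print('rim L,R',proj('wrist',[.5565+dx-.02,.267,.098]),proj('wrist',[.5565+dx+.02,.267,.098]),proj('wrist',[.5565+dx-.0275,.267,.056]),proj('wrist',[.5565+dx+.0275,.267,.056]))
snap('scene','s17.png')
```

```text
[0.55801459 0.26580707 0.13145835] 0.036767062778408514
held [0.55814793 0.26594041]
held [0.55721459 0.26594041]
red (array([0.5541    , 0.26313333]), np.float64(14.747713088989258))
red (array([0.55663333, 0.26553333]), np.float64(14.363486289978027))
red (array([0.55596667, 0.26673333]), np.float64(26.17189598083496))
col [124 120 117 119 121 122 123 121 122 122 121 121 120 119 118 118 118 118
 115 105  97  94  84  90 106 106 104 105 104 104 105 105 106 105 105 105
 105 105 104 104 102 102 102  99  87  69  84 106 109 107 106 107 107  99
  81 104 102  98  68  25  26  27  28  28  28  26  26  28  42  66  73  95
 104 103 102 103  94  69  68  67]
rim top 199.4560953507058 foot top 174.4094889010631
rim top 196.5072757132272 foot top 171.87306684270288
O top 208.50623219560902
rim L,R [224.18932699 225.38192985] [284.22378169 225.25541383] [220.00256255 205.86627247] [289.17615202 205.72712302]
rim L,R [227.19188992 225.37560228] [287.22457607 225.24908999] [222.51878872 205.86121083] [291.69067056 205.72206482]
```

Emit:
servo_tool(
  plan=[
    [0.01, -0.009, 0.02, 0, 0, 0, 32],
    [0.01, -0.009, 0.05, 0, 0, 0, 32],
    [0.01, -0.009, 0.075, 0, 0, 0, 32],
    [0.01, -0.009, 0.1, 0, 0, 0, 32],
    [0.01, -0.009, 0.12, 0, 0, 0, 32],
    [0.01, -0.009, 0.135, 0, 0, 0, 32],
    [0.01, -0.009, 0.145, 0, 0, 0, 32],
    [0.01, -0.009, 0.145, 0, 0, 0, 32],
  ],
)

```text
time: 23.9
tool_pos: [0.5565, 0.2667, 0.1165]
ee_rot: [3.141, 0.0, 1.57]
wrist_force: [-2.4, -2.5, 4.7]
width: 0.0366
finger_force: 30.0
```

Emit:
servo_tool(
  plan=[
    [0, 0, 0, 0, 0, 0, 45],
    [0, 0, 0, 0, 0, 0, 60],
    [0, 0, 0, 0, 0, 0, 70],
    [0, 0, 0, 0, 0, 0, 70],
    [0, 0, -0.2, 0, 0, 0, 75],
    [0, 0, -0.5, 0, 0, 0, 94],
    [0, 0, -0.7, 0, 0, 0, 94],
    [0, 0, -0.7, 0, 0, 0, 94],
    [0, 0, -0.7, 0, 0, 0, 94],
    [0, 0, -0.7, 0, 0, 0, 94],
  ],
)

```text
time: 24.73
tool_pos: [0.556, 0.2666, 0.1838]
ee_rot: [-3.14, 0.001, 1.57]
wrist_force: [0.2, 0.5, -0.6]
width: 0.0935
finger_force: 0.0
```

Run:
```python
from h import *
im=snap('wrist','w18.png');o=robot.get_obs();t=o['tool_pos'];print(t,o['time'])
p=(.5562,.2667)
for z in(.099,.101,.104):print(z,'O',circfit(im,p,[(.019,z)],.005)[:2],'sl',circfit(im,p,[(.013,z+.003)],.005)[:2])
d=robot.find_in('ring_small','wrist');print([(round(e['conf'],2),e['extent']) for e in d[:2]])
if d:
    c,a=darkring(im,d[0]['extent'][:2],max(d[0]['extent'][2:]));print(c,a,a[0]/2,ray('wrist',*c,.101))
print('pred dia',proj('wrist',[p[0]+.019,p[1],.101])-proj('wrist',[p[0]-.019,p[1],.101]))
snap('scene','s18.png')
a=cv2.imread('pics/s17.png');b=cv2.imread('pics/s18.png')
cv2.imwrite('pics/c18.png',np.hstack([cv2.resize(x,(400,400),interpolation=cv2.INTER_CUBIC) for x in(cv2.imread('pics/w18.png')[140:280,190:330],b[190:270,165:245])]))
```

```text
[0.55564683 0.26644445 0.18305675] 24.7833
0.099 O (array([0.55503333, 0.26586667]), np.float64(30.0)) sl (array([0.55536667, 0.26586667]), np.float64(29.96729850769043))
0.101 O (array([0.55503333, 0.2662    ]), np.float64(30.0)) sl (array([0.55503333, 0.26653333]), np.float64(30.0))
0.104 O (array([0.5552    , 0.26686667]), np.float64(30.0)) sl (array([0.5552    , 0.26736667]), np.float64(30.0))
[(0.61, [258.9, 204.5, 47.9, 43.4])]
(258.08917236328125, 203.27369689941406) (43.270591735839844, 45.68197250366211) 21.635295867919922 [0.55531423 0.26752211 0.101     ]
pred dia [4.66130156e+01 6.97399817e-03]
```

Emit:
servo_tool(
  plan=[
    [0.25, 0, 0, 0, 0, 0, 94],
    [0.6, 0, 0, 0, 0, 0, 94],
    [1, 0, 0, 0, 0, 0, 94],
  ],
)

```text
time: 25.13
tool_pos: [0.5566, 0.3661, 0.1842]
ee_rot: [-3.14, 0.002, 1.567]
wrist_force: [0.9, -0.2, 0.3]
width: 0.0941
finger_force: 0.0
```

Emit:
servo_tool(
  plan=[
    [0.15, -0.03, 0, 0, 0, 0, 94],
    [0.2, -0.03, 0, 0, 0, 0, 94],
    [0.2, -0.03, 0, 0, 0, 0, 94],
    [0.2, -0.03, 0, 0, 0, 0, 94],
    [0.2, -0.03, 0, 0, 0, 0, 94],
  ],
)

```text
time: 25.55
tool_pos: [0.5539, 0.3851, 0.1852]
ee_rot: [-3.141, 0.001, 1.569]
wrist_force: [0.1, -0.0, 0.5]
width: 0.0941
finger_force: 0.0
```

Run:
```python
from h import *
im=look('gauge',.078,'w19.png');o=robot.get_obs();t=o['tool_pos'];print(t)
d=robot.find_in('gauge','wrist')[0]['extent'];p=ray('wrist',*d[:2],.06)[:2];print(p)
for cs in([(.022,.078)],[(.022,.019)],[(.02,0.)],[(.022,.078),(.022,.019)],[(.022,.078),(.022,.019),(.02,0)]):print(cs,circfit(im,p,cs,.012,81)[:2])
```

```text
tcp [0.554  0.3851 0.1855] t 25.6
gauge 0.94 [256.8 180.1  49.6  59.7] [0.5531 0.3996 0.078 ]
[0.55405727 0.38522378 0.18564143]
[0.55308184 0.39555012]
[(0.022, 0.078)] (array([0.55218184, 0.39645012]), np.float64(21.92052459716797))
[(0.022, 0.019)] (array([0.55218184, 0.39555012]), np.float64(12.625073432922363))
[(0.02, 0.0)] (array([0.55308184, 0.39525012]), np.float64(10.400203704833984))
[(0.022, 0.078), (0.022, 0.019)] (array([0.55218184, 0.39495012]), np.float64(34.31812381744385))
[(0.022, 0.078), (0.022, 0.019), (0.02, 0)] (array([0.55248184, 0.39525012]), np.float64(44.526618003845215))
```

Emit:
servo_tool(
  plan=[
    [0.1, -0.015, 0.2, 0, 0, 0, 94],
    [0.105, -0.016, 0.5, 0, 0, 0, 94],
    [0.105, -0.016, 0.66, 0, 0, 0, 94],
    [0.105, -0.016, 0.66, 0, 0, 0, 94],
    [0.105, -0.016, 0.66, 0, 0, 0, 94],
    [0.105, -0.016, 0.66, 0, 0, 0, 94],
  ],
)

```text
time: 26.2
tool_pos: [0.5529, 0.3972, 0.1212]
ee_rot: [3.139, -0.001, 1.57]
wrist_force: [-0.0, 0.0, 0.2]
width: 0.0938
finger_force: 0.0
```

Run:
```python
from h import *
im=look('gauge',.078,'w20.png');t=robot.get_obs()['tool_pos']
p=(.5524,.3957)
for cs in([(.022,.078)],[(.022,.019)],[(.022,.078),(.022,.019)],[(.022,.078),(.022,.019),(.02,0)]):print(cs,circfit(im,p,cs,.006)[:2])
d=robot.find_in('gauge','wrist')[0]['extent']
g=im[...,0].astype(int);v=int(proj('wrist',[*p,.078])[1]);print(v,'row',g[v,205:310])
for x in(.5504,.5524,.5544):print(x,[round(proj('wrist',[x+s*.022,p[1],.078])[0],1) for s in(-1,1)])
```

```text
tcp [0.5531 0.3975 0.1219] t 26.25
gauge 0.64 [256.1 213.5  66.6  79.6] [0.552  0.4035 0.078 ]
[(0.022, 0.078)] (array([0.5524, 0.3953]), np.float64(24.9403133392334))
[(0.022, 0.019)] (array([0.5522, 0.3943]), np.float64(10.525408744812012))
[(0.022, 0.078), (0.022, 0.019)] (array([0.5524, 0.3951]), np.float64(34.55372142791748))
[(0.022, 0.078), (0.022, 0.019), (0.02, 0)] (array([0.5524, 0.3951]), np.float64(42.15806531906128))
224 row [141 141 140 140 140 140 141 140 141 140 139 140 140 141 142 143 142 143
 143 142 123  50  52  54  58  57  58  58  57  59  57  58  57  57  58  52
  36  23  22  22  23  23  25  28  30  34  34  36  36  37  35  35  36  35
  35  35  35  32  25  22  22  22  21  27  46  57  57  57  58  59  58  58
  57  57  59  57  58  58  58  56  55  51  75 127 146 147 147 146 146 147
 146 145 145 146 147 146 146 147 148 148 145 145 146 148 148]
0.5504 [np.float64(222.7), np.float64(285.4)]
0.5524 [np.float64(225.5), np.float64(288.3)]
0.5544 [np.float64(228.4), np.float64(291.1)]
```

Emit:
servo_tool(
  plan=[
    [-0.023, -0.007, 0.2, 0, 0, 0, 94],
    [-0.023, -0.007, 0.45, 0, 0, 0, 94],
    [-0.023, -0.007, 0.65, 0, 0, 0, 94],
    [-0.023, -0.007, 0.73, 0, 0, 0, 94],
    [-0.023, -0.007, 0.73, 0, 0, 0, 94],
    [-0.023, -0.007, 0.73, 0, 0, 0, 80],
    [-0.023, -0.007, 0.73, 0, 0, 0, 60],
  ],
)

```text
time: 26.93
tool_pos: [0.5525, 0.3957, 0.0487]
ee_rot: [3.138, -0.002, 1.57]
wrist_force: [0.5, 0.7, 0.7]
width: 0.0842
finger_force: 0.0
```

Run:
```python
from h import *
im=snap('wrist','w21.png');t=robot.get_obs()['tool_pos'];print(t,robot.get_obs()['width'])
p=(.5524,.395)
for cs in([(.022,.078)],[(.022,.019)],[(.022,.078),(.022,.019)]):print(cs,circfit(im,p,cs,.006)[:2])
```

```text
[0.55256184 0.39579056 0.04890268] 0.07999296013646531
[(0.022, 0.078)] (array([0.5518, 0.3954]), np.float64(21.988740921020508))
[(0.022, 0.019)] (array([0.5518, 0.394 ]), np.float64(13.994725227355957))
[(0.022, 0.078), (0.022, 0.019)] (array([0.5518, 0.3948]), np.float64(33.024874687194824))
```

Well centred. Closing slowly, then lifting a little.

Emit:
servo_tool(
  plan=[
    [-0.006, -0.006, 0, 0, 0, 0, 60],
    [-0.006, -0.006, 0, 0, 0, 0, 52],
    [-0.006, -0.006, 0, 0, 0, 0, 48],
    [-0.006, -0.006, 0, 0, 0, 0, 46],
    [-0.006, -0.006, 0, 0, 0, 0, 44],
    [-0.006, -0.006, 0, 0, 0, 0, 40],
    [-0.006, -0.006, 0, 0, 0, 0, 38],
    [-0.006, -0.006, 0, 0, 0, 0, 38],
    [-0.006, -0.006, 0, 0, 0, 0, 38],
    [-0.006, -0.006, 0, 0, 0, 0, 38],
    [-0.006, -0.006, 0, 0, 0, 0, 38],
    [-0.006, -0.006, 0, 0, 0, 0, 38],
  ],
)

```text
time: 27.98
tool_pos: [0.551, 0.3944, 0.0465]
ee_rot: [3.141, -0.0, 1.57]
wrist_force: [0.1, -0.4, 0.4]
width: 0.0434
finger_force: 30.0
```

Emit:
servo_tool(
  plan=[
    [0, 0, -0.05, 0, 0, 0, 38],
    [0, 0, -0.2, 0, 0, 0, 38],
    [0, 0, -0.45, 0, 0, 0, 38],
    [0, 0, -0.7, 0, 0, 0, 38],
    [0, 0, -1, 0, 0, 0, 38],
    [0, 0, -1, 0, 0, 0, 38],
  ],
)

```text
time: 28.48
tool_pos: [0.5529, 0.3961, 0.1538]
ee_rot: [3.132, -0.006, 1.571]
wrist_force: [0.9, 1.1, 1.0]
width: 0.0434
finger_force: 30.0
```

Emit:
servo_tool(
  plan=[
    [0, 0, -0.2, 0, 0, 0, 38],
    [0, 0, -0.4, 0, 0, 0, 38],
    [-0.15, 0, -0.47, 0, 0, 0, 38],
    [-0.4, 0.02, -0.47, 0, 0, 0, 38],
    [-0.65, 0.03, -0.47, 0, 0, 0, 38],
    [-0.85, 0.04, -0.47, 0, 0, 0, 38],
    [-0.95, 0.05, -0.47, 0, 0, 0, 38],
    [-1, 0.05, -0.47, 0, 0, 0, 38],
  ],
)

```text
time: 29.15
tool_pos: [0.5553, 0.292, 0.192]
ee_rot: [-3.14, 0.001, 1.568]
wrist_force: [-0.1, -1.2, -1.7]
width: 0.0435
finger_force: 30.0
```

Emit:
servo_tool(
  plan=[
    [-0.15, 0, 0, 0, 0, 0, 38],
    [-0.27, 0, 0, 0, 0, 0, 38],
    [-0.276, 0, 0, 0, 0, 0, 38],
    [-0.276, 0, 0, 0, 0, 0, 38],
    [-0.276, 0, 0.2, 0, 0, 0, 38],
    [-0.276, 0, 0.3, 0, 0, 0, 38],
    [-0.276, 0, 0.3, 0, 0, 0, 38],
    [-0.276, 0, 0.3, 0, 0, 0, 38],
    [-0.276, 0, 0.3, 0, 0, 0, 38],
  ],
)

```text
time: 29.9
tool_pos: [0.5557, 0.2673, 0.1636]
ee_rot: [3.141, -0.0, 1.571]
wrist_force: [-0.3, 0.2, -1.4]
width: 0.0438
finger_force: 30.0
```

Run:
```python
from h import *
im=snap('wrist','w22.png');o=robot.get_obs();t=o['tool_pos'];print(t,o['width'],o['wrist_force'])
z=t[2]-.0465
print('body',circfit(im,t[:2],[(.022,z+.078)],.005)[0]-t[:2],'foot',circfit(im,t[:2],[(.022,z+.019)],.005)[0]-t[:2],circfit(im,t[:2],[(.02,z)],.005)[0]-t[:2])
snap('scene','s22.png')
a=cv2.imread('pics/s22.png')[130:270,130:270];b=cv2.imread('pics/w22.png')[100:320,150:370]
cv2.imwrite('pics/c22.png',np.hstack([cv2.resize(x,(400,400),interpolation=cv2.INTER_CUBIC) for x in(b,a)]))
# scene: symmetric check of edges of gauge neck/foot and reducer, per row
g=cv2.imread('pics/s22.png',0)
for zz,r,n in((z+.003,.02,'foot'),(.095,.02,'rim'),(.101,.019,'ring')):
    c=proj('scene',[.556,.2668,zz]);print(n,c,g[int(round(c[1])),int(c[0])-16:int(c[0])+18])
```

```text
[0.55596309 0.26726841 0.16412327] 0.04315416855094247 [-1.30622209  0.86516243 -2.1900181 ]
body [-0.00066667  0.001     ] foot [-0.0005      0.00183333] [0.0005 0.0025]
foot [201.20839132 199.10055242] [ 43  40  38  35  34  31  36  73 111 128 130 132 134 135 137 140 138 139
 133 133 130 128 125 122 116 101  65  39  36  35  42  50  55  44]
rim [201.71660345 209.93613483] [ 31  32  31  30  39  50  71  90  99  92  72  57  53  51  51  50  50  49
  51  51  50  56  65  80  91  99 109 118 105  76  52  48  48  48]
ring [201.59842929 207.41654566] [ 33  32  33  30  30  28  31  42  51  45  57  89 112 120 122 123 125 124
 124 121 112 103  83  55  47  79 107 111  94  61  42  43  44  47]
```

Emit:
servo_tool(
  plan=[
    [-0.008, 0, 0.02, 0, 0, 0, 38],
    [-0.008, 0, 0.05, 0, 0, 0, 38],
    [-0.008, 0, 0.075, 0, 0, 0, 38],
    [-0.008, 0, 0.095, 0, 0, 0, 38],
    [-0.008, 0, 0.11, 0, 0, 0, 38],
    [-0.008, 0, 0.122, 0, 0, 0, 38],
    [-0.008, 0, 0.13, 0, 0, 0, 38],
    [-0.008, 0, 0.13, 0, 0, 0, 38],
  ],
)

```text
time: 30.67
tool_pos: [0.5557, 0.266, 0.1505]
ee_rot: [3.141, 0.0, 1.57]
wrist_force: [-0.3, 0.5, -1.0]
width: 0.0436
finger_force: 30.0
```

Emit:
servo_tool(
  plan=[
    [0, 0, 0.008, 0, 0, 0, 38],
    [0, 0, 0.014, 0, 0, 0, 38],
    [0, 0, 0.014, 0, 0, 0, 38],
    [0, 0, 0.014, 0, 0, 0, 38],
  ],
)

```text
time: 31.0
tool_pos: [0.5557, 0.266, 0.1504]
ee_rot: [3.141, -0.0, 1.571]
wrist_force: [-3.2, -0.6, 6.0]
width: 0.0436
finger_force: 30.0
```

Seated at z=0.1504 (expected 0.1505) with 6 N of contact. Releasing gently.

Emit:
servo_tool(
  plan=[
    [0, 0, -0.005, 0, 0, 0, 38],
    [0, 0, -0.005, 0, 0, 0, 48],
    [0, 0, -0.005, 0, 0, 0, 60],
    [0, 0, -0.005, 0, 0, 0, 75],
    [0, 0, -0.005, 0, 0, 0, 90],
    [0, 0, -0.005, 0, 0, 0, 90],
    [0, 0, -0.2, 0, 0, 0, 90],
    [0, 0, -0.5, 0, 0, 0, 90],
    [0, 0, -0.8, 0, 0, 0, 90],
    [0, 0, -1, 0, 0, 0, 90],
    [0, 0, -1, 0, 0, 0, 90],
  ],
)

```text
time: 31.92
tool_pos: [0.5577, 0.2668, 0.2553]
ee_rot: [3.131, -0.004, 1.571]
wrist_force: [-0.6, -0.5, 0.7]
width: 0.0899
finger_force: 0.0
```

Emit:
servo_tool(
  plan=[
    [-0.2, -0.2, -0.2, 0, 0, 0, 90],
    [-0.5, -0.5, -0.3, 0, 0, 0, 90],
    [-0.8, -0.8, -0.3, 0, 0, 0, 90],
    [-0.8, -1, -0.3, 0, 0, 0, 90],
    [-0.8, -1, -0.3, 0, 0, 0, 90],
    [-0.8, -1, -0.3, 0, 0, 0, 90],
  ],
)

```text
time: 32.42
tool_pos: [0.4551, 0.1858, 0.2784]
ee_rot: [3.141, -0.0, 1.57]
wrist_force: [1.0, -0.7, -0.0]
width: 0.0896
finger_force: 0.0
```

Run:
```python
from h import *
snap('scene','s23.png');snap('top','t23.png');print(robot.get_obs()['tool_pos'],robot.get_obs()['time'])
a=cv2.imread('pics/s23.png')[120:300,130:290];b=cv2.imread('pics/t23.png')[120:300,100:420]
cv2.imwrite('pics/c23.png',np.hstack([cv2.resize(a,None,fx=3,fy=3,interpolation=cv2.INTER_CUBIC),cv2.copyMakeBorder(b,0,360,0,0,cv2.BORDER_CONSTANT)]))
for n in('gauge','ring_spare','loupe'):
    for d in robot.find_in(n,'top')[:1]:print(n,d['extent'])
for z in(.05,.098,.104,.192):print(z,proj('scene',[.556,.2665,z]))
```

```text
[0.45606572 0.1862841  0.27794623] 32.5167
0.05 [202.67367679 228.44708383]
0.098 [201.74580415 208.63164607]
0.104 [201.62759237 206.10714203]
0.192 [199.83397895 167.80314024]
```

View pics/c23.png

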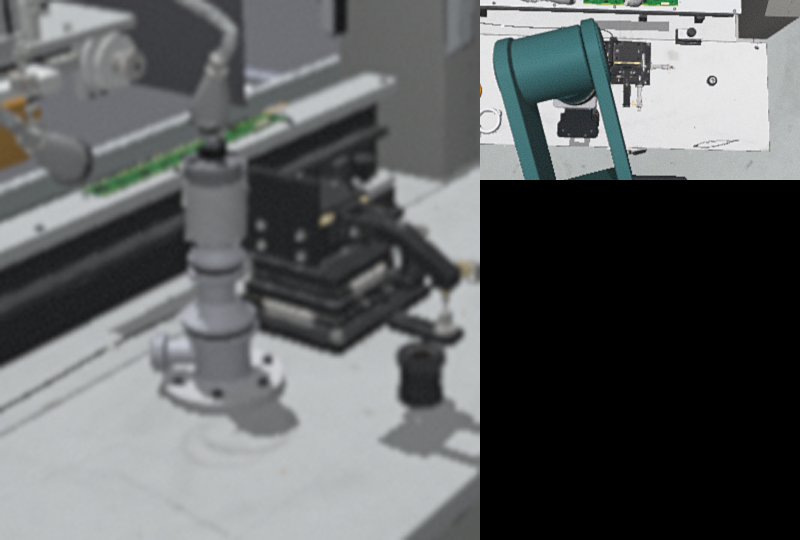

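The gauge stands straight on the full stack (crop axis about 215, rows 160–390), both joints are closed, and the loupe and spare ring haven't moved. Handing in.

```bash
python3 -c "
from bench import robot
print(robot.close_job())"
```

```text
the job is handed in; nothing more can be done
None
```

The gauge head is fitted and handed in at about 32.5 s: large ring, reducer, small ring and gauge were seated in that order. The last pictures show the stack straight and the loupe and spare ring where they lay; the hand-in returned no verdict.

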